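Fish dropped topping tubs out of a gap and hang them up

ROBOT

A 6-joint arm with a two-finger parallel gripper is mounted at the origin on the work surface. World frame = base frame: x ahead of the robot, y to its left, z up, the work surface at z = 0. Lengths are in m, angles in rad, forces in N, time in s.
With the tool pointing down it reaches from about 0.325 to 0.875 m from the base axis. Payload 4.4 kg.
Tool frame: the origin (TCP) lies midway between the tips of the shut fingers; the grasp point (between the pads) lies 19 mm behind it; z points along the fingers, y is the direction in which the jaws open and shut (so a half turn about z gives the same grasp; the last joint's range is limited). The gripper opens to 85 mm and grips with 20 to 120 N. Pads are 22 mm wide; open, the fingers measure 114 mm over their backs; the gripper's body (76 mm by 85 mm) begins 54 mm behind the grasp point. The pads swing forward as they close: fully open they stand 13 mm farther back than shut.
Start: joints at [1.071, 0.207, 1.542, -0, 1.393, -0.15], TCP at [0.197, 0.54, 0.231] pointing down, gripper open.
Joint ranges: [-2.73, 2.73], [-0.86, 2.22], [0.23, 2.46], [-1.11, 4.25], [0.08, 2.63], [-2.82, 2.82]. Speed limits (rad/s): [2.79, 2.79, 3.14, 3.14, 3.14, 3.14].

INTERFACE

Orientations are given as a unit quaternion [x, y, z, w].
In Python, from workcell import * gives the robot as it stands.
- The arm moves only by the shell command python3 -m crank 'ROWS' [FORCE]. ROWS is JSON, a list of rows, each an object with "angular": the turn, a rotation vector about the tool's x, y, z in degrees, a list of three; "xyz": the shift along the tool's x, y, z in mm, a list of three; "grip": the opening, from 0 (shut) to 1 (fully open). In form: [{"angular": [rx, ry, rz], "xyz": [x, y, z], "grip": grip}, ...]. A call has 1 to 5 rows; each row is the pose to reach, as a shift and turn from the pose commanded when the call began, along the tool's axes at that moment; what a row does not reach only later rows make up. A row lasts 1/8 s, in which the tool goes at most 62.5 mm and 10.7 degrees, less where a joint would pass 70% of its speed; a pose out of reach is approached as far as the arm can. A call with a gripper value outside its range is refused whole. The fingers move at their own pace and stop on an object; FORCE is the grip in N (left out, the last holds). Time passes only in rows, so rows that repeat a pose let the fingers close. It gives the time, the measured TCP pose, the force and the opening at its end, in the units of the state.
- read_state(): the state, without advancing time (a new reading comes with each control period).
- snapshot(name): name is "scene" or "top"; returns (picture, depth): 384x512x3 uint8, blue, green, red; 384x512 float32, m along the optical axis (not along the pixel's ray), 0 where there is no reading.
- camera_model(name): a dict with "fovy" (degrees; the focal length in pixels is half the picture's height over the tangent of half this angle, whatever the lens; pixels are square), "cx", "cy" (the principal point, pixels), "R" (3x3) and "t" (3): a world point X has camera coordinates R X + t. Camera axes: x right, y down, z forward; pixel columns grow to the right and rows downward; lengths in m; the calibration is good to about 2 mm. A picture is of the moment at which its call begins. camera_model takes no time and is no camera call.
- finish_job(): hands the job in, once; it reports no verdict.
Trained networks look in the newest picture that a camera, given by its name, has taken for a name from the list of things; names that differ only in an ending like _2 or _b are one class to them, and where a whole thing is asked for, a point or a joint stands for the part that bears it (a point fixed in the world has none). Each returns a list of dicts, best first, with "conf" (0 to 1); they miss things now and then, are a little off and sometimes report something else, mostly with a low value. They report only what shows in the picture. A call takes as long as a camera call. They do not tell look-alikes from the thing itself.
- silhouettes(thing, camera): "region" (384x512 bool, what is visible of it) and "uv" ([column, row] in pixels, amid what is visible of it).
The state is a dict: "clock": time; "joint_positions": joint angles; "dq": joint speeds; "joint_efforts": joint torques, N m; "position": TCP position; "tcp_rot": TCP orientation; "contact_force": force on the tool from outside, world axes, zero at the start; "torque": the same for the moment, N m; "finger_gap": finger opening in m.
Only numpy, scipy, OpenCV 4.12 (cv2) and the standard library are available. Lean on these libraries where they do the work, as an engineer would, in place of code of your own. Each camera call takes 0.05 s, during which the arm holds its last target. There are 200 camera calls.

TASK

One or two topping tubs (red, yellow) have dropped into the narrow gap between the utensil box and the splash guard: draw each one right out along the table with the bent hook rod, without reaching for it in the gap with the gripper. Hang every tub, the blue and green ones on the table too, on the bracket of its own colour by sliding its side slot over the pin and lowering it until the pin sits in the pocket and the tub hangs straight, and leave the hook standing on its black mat. Leave the other kitchen things alone.

Things in the scene. Friction and masses are not known exactly. Their poses are not given: they have to be found in the camera images.
- gap: Narrow gap, 66 mm wide, 248 deep, closed at its far end, open above and at its mouth. Origin on the table mid-mouth; x runs into the gap, z up. Wall on its +y side (robot's side): grey utensil box with drawer fronts, 90 thick, 100 tall; on its -y side: steel splash guard, 12 thick, 70 tall. Fixed. It runs across in front of the robot, mouth to the robot's right.
- mat: Fixed flat black rubber mat, 300 (x) x 100 (y) x 3 mm thick; origin at the centre of its underside. Home of the hook.
- hook: Bent rod with handle, stands by itself on the mat; 0.25 kg, mostly in the handle. Origin at the centre of the handle's underside, z up, x from handle to tip. Dark foot plate 90 (x) x 56 (y) x 6 mm; wooden grip 70 x 26 mm, 6 to 52 mm high (pinch across y). The 9 mm rod runs level, axis 40 mm above the underside, to x = 215 mm, then bends straight down to 6.5 mm above the underside.
- tub_red: red open tub, 0.15 kg, standing upright. Origin: centre of underside, z up. 100 (x) x 48 (y) mm, walls 4 thick, 34 tall, floor 4. At its +x end an upright aluminium hanger plate: x 45 to 50, 77 tall, with a slot open at the plate's +y edge: 44 to 60 mm high, running in to y = -6, ending in a pocket (y -6 to 6) that rises to 68 mm. Stands in the gap, x axis (plate end) pointing inwards; near or far one. May be absent.
- tub_red_seat (a point): point in the red tub's plate where the pin's axis lies when the tub hangs in the pocket: tub x = 47.5, y = 0, z = 64 mm
- peg_red: Fixed hanger bracket with red pin head and top edge: steel upright 12 (x) x 60 (y) x 145 mm tall. Origin on the table under its middle. A level pin points to -x (to the robot), axis 125 mm high: 8 mm shaft free from x = -6 to -19 mm, then a head 22 mm across to x = -24. Brackets stand in any order, over 110 mm apart.
- peg_red_pin (a point): middle of the red pin's free shaft: bracket x = -12.5, y = 0, z = 125 mm. The tub hangs with its axes along the bracket's, its plate between head and upright; moving the tub along +y lets the slot take in the shaft.
- tub_yellow: yellow open tub, 0.15 kg, standing upright. Origin: centre of underside, z up. 100 (x) x 48 (y) mm, walls 4 thick, 34 tall, floor 4. At its +x end an upright aluminium hanger plate: x 45 to 50, 77 tall, with a slot open at the plate's +y edge: 44 to 60 mm high, running in to y = -6, ending in a pocket (y -6 to 6) that rises to 68 mm. Stands in the gap, x axis (plate end) pointing inwards; near or far one. May be absent.
- tub_yellow_seat (a point): point in the yellow tub's plate where the pin's axis lies when the tub hangs in the pocket: tub x = 47.5, y = 0, z = 64 mm
- peg_yellow: Fixed hanger bracket with yellow pin head and top edge: steel upright 12 (x) x 60 (y) x 145 mm tall. Origin on the table under its middle. A level pin points to -x (to the robot), axis 125 mm high: 8 mm shaft free from x = -6 to -19 mm, then a head 22 mm across to x = -24. Brackets stand in any order, over 110 mm apart.
- peg_yellow_pin (a point): middle of the yellow pin's free shaft: bracket x = -12.5, y = 0, z = 125 mm. The tub hangs with its axes along the bracket's, its plate between head and upright; moving the tub along +y lets the slot take in the shaft.
- tub_blue: blue open tub, 0.15 kg, standing upright. Origin: centre of underside, z up. 100 (x) x 48 (y) mm, walls 4 thick, 34 tall, floor 4. At its +x end an upright aluminium hanger plate: x 45 to 50, 77 tall, with a slot open at the plate's +y edge: 44 to 60 mm high, running in to y = -6, ending in a pocket (y -6 to 6) that rises to 68 mm. Always there, on the open table (behind the splash guard, or to the robot's right).
- tub_blue_seat (a point): point in the blue tub's plate where the pin's axis lies when the tub hangs in the pocket: tub x = 47.5, y = 0, z = 64 mm
- peg_blue: Fixed hanger bracket with blue pin head and top edge: steel upright 12 (x) x 60 (y) x 145 mm tall. Origin on the table under its middle. A level pin points to -x (to the robot), axis 125 mm high: 8 mm shaft free from x = -6 to -19 mm, then a head 22 mm across to x = -24. Brackets stand in any order, over 110 mm apart.
- peg_blue_pin (a point): middle of the blue pin's free shaft: bracket x = -12.5, y = 0, z = 125 mm. The tub hangs with its axes along the bracket's, its plate between head and upright; moving the tub along +y lets the slot take in the shaft.
- tub_green: green open tub, 0.15 kg, standing upright. Origin: centre of underside, z up. 100 (x) x 48 (y) mm, walls 4 thick, 34 tall, floor 4. At its +x end an upright aluminium hanger plate: x 45 to 50, 77 tall, with a slot open at the plate's +y edge: 44 to 60 mm high, running in to y = -6, ending in a pocket (y -6 to 6) that rises to 68 mm. Always there, on the open table (behind the splash guard, or to the robot's right).
- tub_green_seat (a point): point in the green tub's plate where the pin's axis lies when the tub hangs in the pocket: tub x = 47.5, y = 0, z = 64 mm
- peg_green: Fixed hanger bracket with green pin head and top edge: steel upright 12 (x) x 60 (y) x 145 mm tall. Origin on the table under its middle. A level pin points to -x (to the robot), axis 125 mm high: 8 mm shaft free from x = -6 to -19 mm, then a head 22 mm across to x = -24. Brackets stand in any order, over 110 mm apart.
- peg_green_pin (a point): middle of the green pin's free shaft: bracket x = -12.5, y = 0, z = 125 mm. The tub hangs with its axes along the bracket's, its plate between head and upright; moving the tub along +y lets the slot take in the shaft.
- jar: orange-capped glass jar, 66 mm across, 120 tall; bystander, origin at the centre of its underside
- saucepan: steel saucepan, 120 mm across, 75 tall; bystander, origin at the centre of its underside
- cutter: round aluminium pastry cutter ring, 76 mm across, 40 tall; bystander, origin at the centre of its underside
- cup: white ceramic cup, 72 mm across, 80 tall; bystander, origin at the centre of its underside
- can: food can, 70 mm across, 110 tall; bystander, origin at the centre of its underside
Mind the look-alikes: they are no part of the job. There is more than one size of the tub_yellow; the job needs the larger.

How it is judged:
By the outcome, as a careful person would: the job done as asked, in the order asked, and still so for the second after the job is handed in, with the robot touching nothing.
Of tub_red, tub_yellow only 1 to 2 are there at a start; the rules pass over those that are not, and their reading is None.
At some moment in a run one of tub_blue, tub_green may be knocked a few centimetres aside while the robot is not near it.
Once in a run the grip may slacken for a moment while it holds something.
It also fails if it takes over 210 s, if anything falls off the work surface, if the arm or the gripper's body presses on something with over 40 N, if the wrist force passes 120 N, or if a joint passes its speed limit or range.

## Working session

There is one attempt and no reset: what is moved stays moved. The work goes in short steps, Python scripts to look and compute and a shell command to move; the robot and the scene stay as the last step left them, time stands still between calls to the robot, and variables do not carry over. Pictures are saved under pics/ and viewed, about 12 in all and at most 16, crops included, and the job is handed in when it is done.

```bash
ls; mkdir -p pics
cat > h.py <<'E'
from workcell import *
import numpy as np, cv2
from scipy.spatial.transform import Rotation as Ro
def world(cam,d):
    m=camera_model(cam);H,W=d.shape;f=H/2/np.tan(np.radians(m['fovy'])/2)
    v,u=np.mgrid[:H,:W];P=np.stack([(u-m['cx'])/f*d,(v-m['cy'])/f*d,d],-1)
    return (P-np.array(m['t']))@np.array(m['R'])
def proj(cam,X):
    m=camera_model(cam);f=192/np.tan(np.radians(m['fovy'])/2)
    c=np.array(m['R'])@np.array(X)+np.array(m['t']);return c[0]/c[2]*f+m['cx'],c[1]/c[2]*f+m['cy']
E
python3 - <<'E'
from h import *
for c in ['scene','top']:
    p,d=snapshot(c);cv2.imwrite(f'pics/{c}0.png',cv2.resize(p,(800,600)));np.savez(f'{c}0.npz',p=p,d=d)
    m=camera_model(c);print(c,m['fovy'],m['cx'],m['cy'],np.round(-np.array(m['R']).T@np.array(m['t']),3))
print(read_state())
E
```

```text
pics
scene 49.999652676811834 262.93407266851125 186.91861993219987 [1.305 0.515 0.876]
top 53.94813366175965 253.16931833773089 191.86894094589843 [ 0.341 -0.002  1.248]
{'clock': 0.1, 'joint_positions': array([ 1.07049358e+00,  2.07314228e-01,  1.54280680e+00, -7.45473624e-06,
        1.39351381e+00, -1.50504580e-01]), 'dq': array([ 0.00185893, -0.00219599, -0.00301037,  0.00190018, -0.00020145,
       -0.00027303]), 'joint_efforts': array([-6.79205982e-05, -3.84091723e+01, -2.92549753e+01, -1.60393924e-04,
        4.93019223e-03,  3.03330455e-05]), 'position': array([0.19674176, 0.53956848, 0.23025559]), 'tcp_rot': array([ 1.74008020e-01,  9.84743706e-01, -9.68677428e-04, -3.22957719e-04]), 'contact_force': array([ 0.10632037,  0.3517557 , -0.3329304 ]), 'torque': array([ 0.0213174 , -0.02999483,  0.03040395]), 'finger_gap': 0.08529575365915744}
```

View pics/scene0.png

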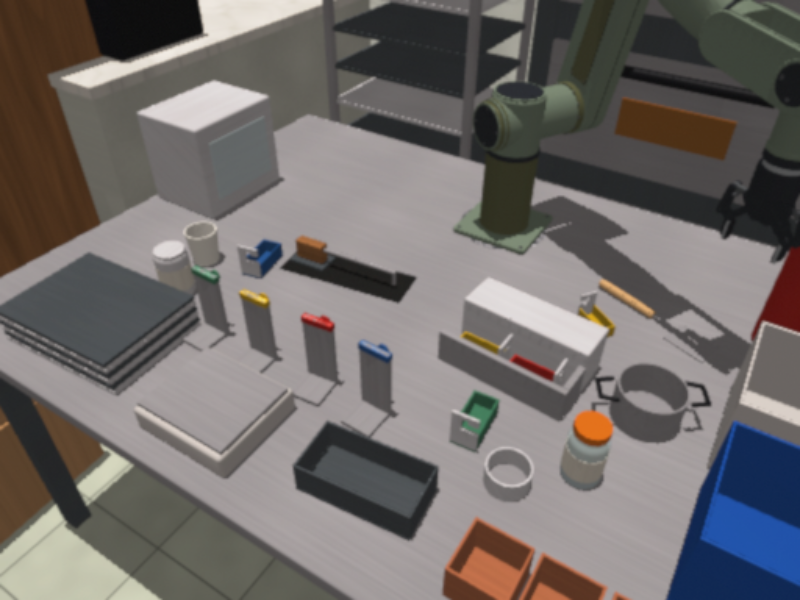

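View pics/top0.png

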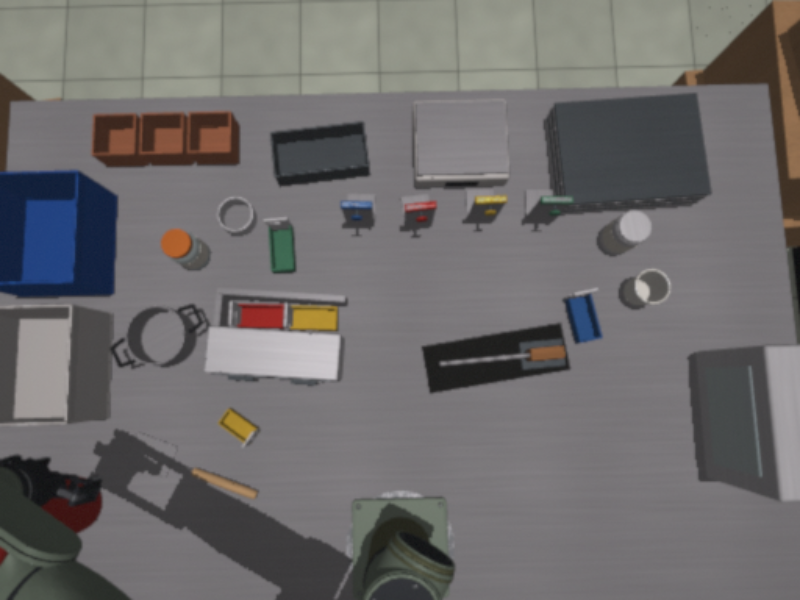

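The scene shows the gap with both tubs: yellow near the mouth at top (314,318), red behind it at (262,316). The small yellow look-alike is at (238,426). The hook lies on its mat with the tip pointing left. The brackets from left to right are blue, red, yellow and green, at top row ~205. Green tub is at (282,247) and blue at (583,315).

```bash
cat >> h.py <<'E'
def rect(P):
    (c,s,a)=cv2.minAreaRect((P[:,:2]*1000).astype(np.float32))
    if s[0]<s[1]: s=s[::-1];a+=90
    return np.round(c,1),np.round(s,1),round((a+90)%180-90,1)
def see(things,cams=('top','scene'),zr=None,conf=.3):
    for c in cams:
        p,d=snapshot(c);W=world(c,d)
        for t in things:
            for r in silhouettes(t,c)[:3]:
                if r['conf']<conf: continue
                m=r['region']&(d>0);P=W[m]
                if len(P)<5: continue
                lo,hi=(zr or {}).get(t.split('_')[0],(-1,2))
                Q=P[(P[:,2]>lo)&(P[:,2]<hi)]
                print(c,t,round(r['conf'],2),np.round(r['uv']),'z',np.round(np.percentile(P[:,2],[2,50,98])*1000), *(rect(Q) if len(Q)>4 else ()),len(Q))
E
python3 - <<'E'
from h import *
see(['peg_red','peg_yellow','peg_blue','peg_green','tub_red','tub_yellow','tub_blue','tub_green','hook','mat','gap'],zr=dict(peg=(.136,.155),tub=(.022,.045),hook=(.044,.06),gap=(.09,.11)))
E
```

```text
top peg_red 0.57 [266. 135.] z [  4.  91. 147.] [660.  -56.6] [60.2 29.4] -83.5 99
top peg_yellow 0.78 [310. 128.] z [  3.  86. 147.] [ 678.  -190.2] [57.5 14.1] -89.6 99
top peg_yellow 0.46 [348. 132.] z [ -1.  58. 147.] [ 666.3 -319.6] [60.6 29.9] 89.5 108
top peg_yellow 0.4 [265. 133.] z [  4.  90. 147.] [660.  -56.6] [60.2 29.4] -83.5 102
top peg_blue 0.66 [233. 135.] z [  2.  97. 147.] [668.1  68. ] [60.1 26.5] 88.8 105
top peg_green 0.7 [342. 229.] z [ 4. 44. 58.] 0
top peg_green 0.57 [351. 129.] z [  1.  63. 147.] [ 666.3 -319.6] [60.6 29.9] 89.5 107
top tub_red 0.56 [165. 204.] z [-1.  6. 77.] [474.9 279. ] [100.   48.1] 87.3 118
top tub_red 0.51 [119. 158.] z [  8. 109. 123.] [602.2 405.6] [63.5 24.7] -28.5 51
top tub_red 0.31 [350. 132.] z [  2.  65. 147.] [ 669.9 -317.2] [57.5  8.2] 79.9 39
top tub_yellow 0.84 [150. 272.] z [-2.  6. 58.] [248.8 323. ] [76.6 37.8] 54.4 72
top tub_yellow 0.73 [203. 199.] z [-2.  6. 76.] [468.4 169.3] [99.3 48.6] 87.1 133
top tub_blue 0.85 [373. 203.] z [-1.  7. 76.] [ 457.2 -394.9] [97.6 49.1] 10.8 131
top tub_green 0.81 [180. 154.] z [-1.  
[... 1003 characters left out ...]
 [374. 290.] z [  9.  89. 123.] [632.5 427.7] [65. 27.] -77.2 165
scene tub_yellow 0.77 [316. 220.] z [16. 34. 79.] [445.4 173.8] [98.9 41.1] 76.4 124
scene tub_yellow 0.5 [376. 198.] z [ 2. 22. 60.] [249.3 321.2] [78.5 38.1] 55.8 92
scene tub_blue 0.91 [167. 164.] z [ 2. 26. 78.] [ 457.1 -396. ] [107.5  54.1] 11.4 197
scene tub_green 0.55 [232. 178.] z [ 0.  4. 10.] [ 376.3 -207.8] [64.5  6.1] -87.3 10
scene hook 0.97 [203. 162.] z [ 2. 35. 58.] [ 381.8 -216.7] [251.9  30.2] -88.1 225
scene mat 0.83 [230. 177.] z [0. 4. 9.] [ 377.7 -212.2] [297.5 105.4] -81.6 1039
scene gap 0.77 [336. 221.] z [  8.  71. 103.] [395.4 237.5] [259.3  93.8] 85.3 1923
scene gap 0.67 [233. 178.] z [ 0.  4. 35.] 0
```

```bash
cat >> h.py <<'E'
def cloud():
    L=[]
    for c in ('top','scene'):
        p,d=snapshot(c);L.append(world(c,d)[d>0])
    return L
def near(P,x,y,r,lo,hi):
    return P[(np.hypot(P[:,0]-x,P[:,1]-y)<r)&(P[:,2]>lo)&(P[:,2]<hi)]
def ang(P):  # long axis via PCA, deg
    u=np.linalg.svd(P[:,:2]-P[:,:2].mean(0),full_matrices=False)[2][0];return round((np.degrees(np.arctan2(u[1],u[0]))+90)%180-90,1)
E
python3 - <<'E'
from h import *
C=cloud()
for i,P in enumerate(C):
    print(['top','scene'][i])
    for n,x,y,r,lo,hi in [('pr',.675,-.057,.05,.141,.15),('py',.675,-.19,.05,.141,.15),('pb',.675,.068,.05,.141,.15),('pg',.675,-.318,.05,.141,.15),
      ('grip',.385,-.26,.08,.051,.062),('rod',.375,-.15,.1,.038,.05),('box',.41,.24,.14,.095,.105),('guard',.51,.22,.16,.066,.074),('redplate',.47,.325,.05,.05,.085),('yelplate',.468,.215,.05,.05,.085),('blueplate',.5,-.38,.05,.05,.085),('grnplate',.67,.24,.05,.05,.085)]:
        Q=near(P,x,y,r,lo,hi)
        if len(Q)>4: print(n,len(Q),np.round(Q.mean(0)*1000,1),*rect(Q),ang(Q))
E
```

```text
top
pr 93 [667.9 -55.5 144.2] [667.8 -55.8] [60.8 13.9] -83.7 -84.3
py 83 [ 678.4 -190.1  144.5] [ 677.5 -191.7] [60.7 13.7] 89.5 -89.9
pb 95 [674.1  69.3 144.8] [674.   69.5] [57.4 14.2] 89.2 88.7
pg 90 [ 674.7 -319.9  144.3] [ 674.6 -319.3] [58.6 13.8] 89.2 88.4
grip 162 [ 382.8 -306.3   54.6] [ 380.9 -277.1] [124.7  25.8] -86.7 -84.8
rod 140 [ 372.7 -169.    45.7] [ 372.7 -169.1] [159.4   8.9] -85.8 -85.7
box 2438 [393.5 237.9  99.5] [393.7 238.3] [259.9  89.7] 85.0 85.1
guard 403 [509.7 255.   69.6] [556.5 255.3] [264.3 206.1] -73.0 -86.8
redplate 191 [485.3 341.6  67.4] [484.3 332.7] [71. 57.] -6.2 -25.7
yelplate 113 [495.  213.   68.6] [488.5 204.9] [67.4 55.4] 21.2 -8.5
blueplate 34 [ 502.8 -385.8   74.5] [ 503.  -386.2] [46.7  5.1] -79.3 -79.5
grnplate 49 [665.7 236.5  70.8] [666.1 237.5] [46.8  6.2] -85.8 -86.6
scene
pr 107 [668.8 -55.7 144.9] [668.5 -56.6] [62.8 15.9] -83.3 -83.5
py 88 [ 679.1 -191.6  145.3] [ 678.2 -193.6] [61.5 16.6] 88.4 -88.7
pb 110 [674.5  68.8 145.5] [673.7  68.1] [61.8 16.2] -89.4 88.5
pg 80 [ 675.4 -318.8  145.4] [ 673.6 -320.5] [62.6 17.5] 89.0 89.5
grip 93 [ 384.8 -302.8   55.5] [ 379.2 -266.9] [145.4  29.1] -81.2 -86.0
rod 99 [ 373.4 -165.    45.9] [ 373.2 -169.7] [160.2  12.2] -84.5 -85.2
box 1828 [399.  244.4 100.9] [394.5 236.9] [260.2  95.6] 84.8 85.1
guard 696 [494.9 249.5  70.3] [550.8 224.5] [262.9 238.1] 86.2 87.7
redplate 399 [463.1 330.8  69.2] [478.  323.1] [80.9 79.9] -89.2 41.1
yelplate 357 [462.7 216.3  68.1] [475.1 214.5] [85.4 79.5] -3.4 -5.2
blueplate 75 [ 503.9 -389.5   69. ] [ 503.7 -388.1] [50.8  9.9] -76.7 -77.6
grnplate 123 [667.7 235.3  69.6] [667.4 236.7] [48.1  8.3] -86.9 -86.5
```

```bash
cat > go.py <<'E'
import sys;from h import *
# go.py x y z psi ... (mm, deg; psi = world angle of tool y): rows as seen from the previous pose
a=list(map(float,sys.argv[1:]));s=read_state();p=np.array(s['position'])*1000;R=Ro.from_quat(s['tcp_rot'])
print('now',np.round(p,1),'psi',round(np.degrees(np.arctan2(*R.as_matrix()[[1,0],1])),1),'t',s['clock'],'gap',round(s['finger_gap']*1000,1),'F',np.round(s['contact_force'],1))
for i in range(0,len(a),4):
    t=np.array(a[i:i+3]);q=np.radians(a[i+3])
    T=Ro.from_matrix(np.array([[-np.sin(q),np.cos(q),0],[np.cos(q),np.sin(q),0],[0,0,-1]]).T.reshape(3,3).T)
    c,sn=np.cos(q),np.sin(q);T=Ro.from_matrix(np.column_stack([[-sn,c,0],[c,sn,0],[0,0,-1]]))
    print('xyz',np.round(R.inv().apply(t-p),1),'ang',np.round((R.inv()*T).as_rotvec(degrees=True),1));p,R=t,T
E
sed -i '/T.reshape(3,3).T)/d' go.py
python3 go.py 450 250 260 40 430 -200 260 4 384 -309.5 110 4.3 384 -309.5 20 4.3
```

```text
now [197.1 540.2 231.3] psi 70.0 t 1.4 gap 85.5 F [ 0.4 -0.9 -0.1]
xyz [-337.1 -185.9  -28.7] ang [-0.  0. 30.]
xyz [-331.9 -304.6    0. ] ang [ 0.  0. 36.]
xyz [-106.   -53.5  150. ] ang [ 0.   0.  -0.3]
xyz [ 0.  0. 90.] ang [0. 0. 0.]
```

```bash
python3 -m crank '[{"angular":[0,0,30],"xyz":[-337,-186,-29],"grip":1},{"angular":[0,0,30],"xyz":[-337,-186,-29],"grip":1},{"angular":[0,0,30],"xyz":[-337,-186,-29],"grip":1},{"angular":[0,0,30],"xyz":[-337,-186,-29],"grip":1},{"angular":[0,0,30],"xyz":[-337,-186,-29],"grip":1}]'
python3 -m crank '[{"angular":[0,0,30],"xyz":[-337,-186,-29],"grip":1},{"angular":[0,0,30],"xyz":[-337,-186,-29],"grip":1}]' >/dev/null; python3 go.py 430 -200 260 4
```

```text
clock: 2.02
position: [0.4029, 0.3037, 0.2552]
tcp_rot: [0.423, 0.906, 0.0, 0.0]
contact_force: [0.7, 0.8, 0.4]
finger_gap: 0.0856
now [426.3 181.  264.5] psi 18.1 t 2.275 gap 86.0 F [ 0.8 -0.7  0.5]
xyz [-363.2 -114.9    4.5] ang [ 0.   0.  14.1]
```

```bash
python3 -m crank '[{"angular":[0,0,14],"xyz":[-363,-115,4],"grip":1},{"angular":[0,0,14],"xyz":[-363,-115,4],"grip":1},{"angular":[0,0,14],"xyz":[-363,-115,4],"grip":1},{"angular":[0,0,14],"xyz":[-363,-115,4],"grip":1},{"angular":[0,0,14],"xyz":[-363,-115,4],"grip":1}]' >/dev/null;  python3 go.py 384 -309.5 110 4.3 384 -309.5 20 4.3
python3 - <<'E'
from h import *
for P in cloud():
    for n,lo,hi in (('grip',.05,.06),('rod',.038,.05)):
        Q=P[(abs(P[:,0]-.378)<.04)&(P[:,1]>-.36)&(P[:,1]<-.05)&(P[:,2]>lo)&(P[:,2]<hi)]
        if len(Q)>5: print(n,*rect(Q),len(Q))
E
```

```text
now [ 430.4 -131.6  261.3] psi 4.5 t 2.9 gap 85.2 F [0.5 0.  0.1]
xyz [-173.7  -60.3  151.3] ang [0.1 0.  0.2]
xyz [ 0.  0. 90.] ang [0. 0. 0.]
grip [ 380.3 -218.6] [247.5  25.5] -88.1 105
rod [ 371.8 -212.3] [245.9  21.5] -84.5 95
grip [ 379.8 -223.1] [241.1  29.5] -87.3 111
rod [ 376.1 -217.2] [252.5  25.4] -82.8 167
```

```bash
python3 -m crank '[{"angular":[0,0,0],"xyz":[-174,-60,151],"grip":1},{"angular":[0,0,0],"xyz":[-174,-60,151],"grip":1},{"angular":[0,0,0],"xyz":[-174,-60,151],"grip":1},{"angular":[0,0,0],"xyz":[-174,-60,151],"grip":1},{"angular":[0,0,0],"xyz":[-174,-60,151],"grip":1}]' 40 >/dev/null;  python3 go.py 384 -309.5 20 4.3
python3 - <<'E'
from h import *
P=cloud()[1]
Q=P[(abs(P[:,0]-.378)<.04)&(P[:,1]>-.36)&(P[:,1]<-.05)&(P[:,2]>.04)&(P[:,2]<.06)]
G=Q[Q[:,1]<-.27];T=Q[Q[:,1]>-.25]
print(rect(G),rect(T),ang(T),T[:,1].max())
E
```

```text
now [ 382.4 -307.4  107.1] psi 4.3 t 3.625 gap 85.3 F [0.1 1.  0.2]
xyz [-2.7  1.8 87.1] ang [-0.2 -0.3 -0. ]
(array([ 384.5, -307.9]), array([72.9, 32.5]), -88.3) (array([ 373.5, -170.6]), array([158.3,  12.4]), -85.4) -85.4 -0.09167191276950488
```

```bash
python3 -m crank '[{"angular":[0,0,0],"xyz":[-2,2,45],"grip":1},{"angular":[0,0,0],"xyz":[-2,2,87],"grip":1},{"angular":[0,0,0],"xyz":[-2,2,87],"grip":0.2},{"angular":[0,0,0],"xyz":[-2,2,87],"grip":0.2},{"angular":[0,0,0],"xyz":[-2,2,87],"grip":0.2}]' 80 >/dev/null
python3 -m crank '[{"angular":[0,0,0],"xyz":[0,0,0],"grip":0.2},{"angular":[0,0,0],"xyz":[0,0,0],"grip":0.2},{"angular":[0,0,0],"xyz":[0,0,0],"grip":0.2}]' 80
python3 go.py 384 -310 150 4.5
```

```text
clock: 4.72
position: [0.3881, -0.3112, 0.0255]
tcp_rot: [0.679, 0.734, -0.0, 0.002]
contact_force: [0.4, 1.0, 7.4]
finger_gap: 0.0253
now [ 388.1 -311.2   25.5] psi 4.5 t 4.725 gap 25.3 F [0.4 1.  7.4]
xyz [   1.1   -3.6 -124.6] ang [ 0.2  0.2 -0. ]
```

```bash
python3 -m crank '[{"angular":[0,0,0],"xyz":[0,0,-40],"grip":0.1},{"angular":[0,0,0],"xyz":[0,0,-80],"grip":0.1},{"angular":[0,0,5],"xyz":[0,0,-125],"grip":0.1},{"angular":[0,0,9.4],"xyz":[0,0,-125],"grip":0.1},{"angular":[0,0,9.4],"xyz":[0,0,-125],"grip":0.1}]' 80 >/dev/null
cat > hookpose.py <<'E'
from h import *
s=read_state();p=s['position'];y=Ro.from_quat(s['tcp_rot']).as_matrix()[:,1];dr=np.array([-y[1],y[0],0]);dr/=np.linalg.norm(dr)
n=np.array([-dr[1],dr[0],0])
for c,P in zip(('top','scene'),cloud()):
    D=P-p;a=D@dr*1000;l=D@n*1000;z=D[:,2]*1000
    m=(a>60)&(a<230)&(abs(l)<25)&(z>0)&(z<70);T=m&(a>195)
    k=np.polyfit(a[m],l[m],1);R=m&(a<190);kz=np.polyfit(a[R],z[R],1)
    print(c,m.sum(),'tip along max',a[T].max().round(1) if T.any() else None,'lat at 60,215',np.polyval(k,[60,215]).round(1),'rod top z-tcp at 60,215',np.polyval(kz,[60,215]).round(1),'lowest tip',z[T].min().round(1) if T.any() else None)
E
python3 go.py; python3 hookpose.py
```

```text
now [ 386.5 -309.5  148.7] psi -4.9 t 5.35 gap 24.7 F [ 0.2  0.  -3. ]
top 181 tip along max 222.8 lat at 60,215 [-1.3 -0.9] rod top z-tcp at 60,215 [20.5 21. ] lowest tip 4.9
scene 132 tip along max 222.2 lat at 60,215 [-2.5 -2.3] rod top z-tcp at 60,215 [20.4 20.9] lowest tip 0.3
```

```bash
python3 go.py 447 -73 150 -4.9 447 -73 27 -4.9 430.8 -262.3 27 -4.9 550.8 -322 27 -4.9
python3 - <<'E'
from h import *
P=cloud()[0]
Q=near(P,.468,.169,.07,.022,.045);Q=Q[(Q[:,0]>.44)&(Q[:,0]<.497)];print(rect(Q))
E
```

```text
now [ 385.9 -308.9  147.3] psi -4.9 t 5.45 gap 24.5 F [ 0.4  0.3 -2.2]
xyz [240.2  40.9  -2.5] ang [-0.1 -0.1  0. ]
xyz [  0.   0. 123.] ang [0. 0. 0.]
xyz [-190.    0.    0.] ang [0. 0. 0.]
xyz [-49.2 124.7   0. ] ang [0. 0. 0.]
(array([469.9, 169.7]), array([129.2,  53.3]), 89.4)
```

```bash
python3 -m crank '[{"angular":[0,0,0],"xyz":[50,9,-2],"grip":0.1},{"angular":[0,0,0],"xyz":[100,17,-2],"grip":0.1},{"angular":[0,0,0],"xyz":[150,26,-2],"grip":0.1},{"angular":[0,0,0],"xyz":[200,35,-2],"grip":0.1},{"angular":[0,0,0],"xyz":[240,41,-2],"grip":0.1}]' 80 >/dev/null
python3 -m crank '[{"angular":[0,0,0],"xyz":[0,0,30],"grip":0.1},{"angular":[0,0,0],"xyz":[0,0,50],"grip":0.1},{"angular":[0,0,0],"xyz":[0,0,50],"grip":0.1}]' 80 >/dev/null
python3 go.py 447 -73 27 -4.9;python3 hookpose.py
python3 - <<'E'
from h import *
p,d=snapshot('top');cv2.imwrite('pics/t1.png',cv2.resize(p[150:300,100:350],None,fx=3,fy=3,interpolation=cv2.INTER_CUBIC))
E
```

```text
now [445.7 -72.9  97.6] psi -4.9 t 6.55 gap 24.9 F [-0.4 -0.5 -1.9]
xyz [-0.1  1.7 70.6] ang [-0.3 -0.1  0. ]
top 150 tip along max 222.4 lat at 60,215 [-1.5 -0.3] rod top z-tcp at 60,215 [21.7 20.8] lowest tip 14.2
scene 164 tip along max 221.2 lat at 60,215 [-3.7 -4.3] rod top z-tcp at 60,215 [22.1 23.8] lowest tip 2.0
```

View pics/t1.png

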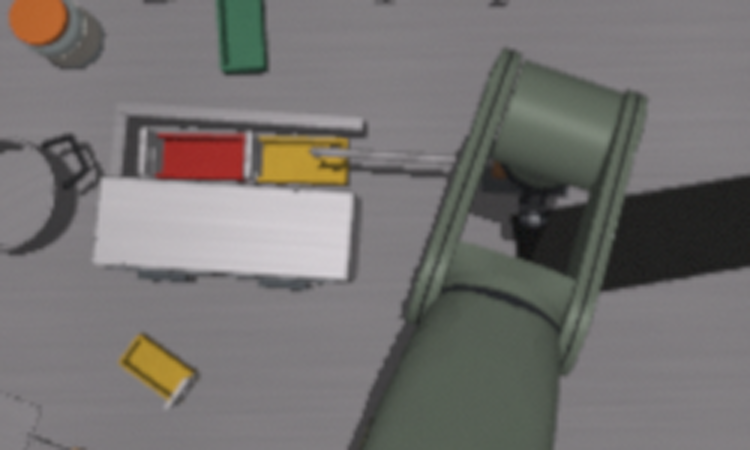

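The hook tip, at crop (315,152), is over the yellow tub interior (255–350, 138–185). I'll lower it now.

```bash
python3 -m crank '[{"angular":[0,0,0],"xyz":[0,2,25],"grip":0.1},{"angular":[0,0,0],"xyz":[0,2,50],"grip":0.1},{"angular":[0,0,0],"xyz":[0,2,70],"grip":0.1},{"angular":[0,0,0],"xyz":[0,2,70],"grip":0.1}]' 80 
python3 -m crank '[{"angular":[0,0,0],"xyz":[-15,0,0],"grip":0.1},{"angular":[0,0,0],"xyz":[-30,0,0],"grip":0.1},{"angular":[0,0,0],"xyz":[-50,0,0],"grip":0.1},{"angular":[0,0,0],"xyz":[-70,0,0],"grip":0.1}]' 80 
python3 -m crank '[{"angular":[0,0,0],"xyz":[0,0,0],"grip":0.1}]'; python3 go.py
python3 - <<'E'
from h import *
see(['tub_yellow','tub_red'],cams=['top'],zr=dict(tub=(.022,.045)))
E
```

```text
clock: 7.2
position: [0.4493, -0.0741, 0.0295]
tcp_rot: [0.737, 0.676, -0.0, -0.001]
contact_force: [-0.2, -0.1, -3.3]
finger_gap: 0.0249
clock: 7.7
position: [0.4445, -0.1458, 0.0309]
tcp_rot: [0.737, 0.676, 0.0, 0.001]
contact_force: [-0.6, 0.0, -2.0]
finger_gap: 0.025
clock: 7.82
position: [0.4448, -0.1463, 0.031]
tcp_rot: [0.738, 0.675, 0.0, 0.001]
contact_force: [0.7, -0.1, -2.7]
finger_gap: 0.025
now [ 444.8 -146.3   31. ] psi -5.1 t 7.825 gap 25.0 F [ 0.7 -0.1 -2.7]
top tub_yellow 0.67 [153. 272.] z [-2.  7. 60.] [249.2 322.1] [75.9 38.5] 51.5 67
top tub_yellow 0.6 [216. 200.] z [-1.  5. 76.] [465.7 108.9] [96. 48.] 84.7 100
top tub_yellow 0.37 [268. 133.] z [ -1.  90. 147.] [662.4 -55.1] [56.8  3.6] -86.2 30
top tub_red 0.93 [169. 204.] z [-0.  6. 77.] [475.1 279.4] [100.3  48.7] 87.3 142
```

```bash
python3 -m crank '[{"angular":[0,0,0],"xyz":[-25,0,2],"grip":0.1},{"angular":[0,0,0],"xyz":[-50,0,2],"grip":0.1},{"angular":[0,0,0],"xyz":[-75,0,2],"grip":0.1},{"angular":[0,0,0],"xyz":[-100,0,2],"grip":0.1},{"angular":[0,0,0],"xyz":[-125,0,2],"grip":0.1}]' 80 >/dev/null
python3 -m crank '[{"angular":[0,0,0],"xyz":[-15,20,0],"grip":0.1},{"angular":[0,0,0],"xyz":[-25,45,0],"grip":0.1},{"angular":[0,0,0],"xyz":[-35,70,0],"grip":0.1},{"angular":[0,0,0],"xyz":[-45,95,0],"grip":0.1},{"angular":[0,0,0],"xyz":[-50,120,0],"grip":0.1}]' 80 
python3 -m crank '[{"angular":[0,0,0],"xyz":[0,0,0],"grip":0.1}]'>/dev/null; python3 go.py
python3 - <<'E'
from h import *
see(['tub_yellow','tub_red'],cams=['top'],zr=dict(tub=(.022,.045)))
E
python3 hookpose.py
```

```text
clock: 9.22
position: [0.5489, -0.3278, 0.0274]
tcp_rot: [0.736, 0.677, -0.0, -0.001]
contact_force: [-0.4, 0.1, -2.2]
finger_gap: 0.0248
now [ 550.1 -328.3   28. ] psi -4.8 t 9.35 gap 24.6 F [-0.3 -0.1 -3.3]
top tub_yellow 0.71 [152. 272.] z [-3.  6. 58.] [249.5 322.7] [76.6 38.1] 53.8 79
top tub_yellow 0.61 [279. 176.] z [-2.  5. 77.] [536.8 -88.8] [100.3  47.9] -52.5 100
top tub_red 0.89 [168. 203.] z [-1.  7. 78.] [475.  279.1] [99.2 48.2] 87.5 144
top 172 tip along max 228.9 lat at 60,215 [-0.1 -0.6] rod top z-tcp at 60,215 [22.  18.6] lowest tip 0.4
scene 120 tip along max 227.7 lat at 60,215 [-5.1  4.2] rod top z-tcp at 60,215 [23.  19.5] lowest tip 4.0
```

```bash
python3 -m crank '[{"angular":[0,0,0],"xyz":[3,-5,0],"grip":0.1},{"angular":[0,0,0],"xyz":[3,-5,-30],"grip":0.1},{"angular":[0,0,0],"xyz":[3,-5,-80],"grip":0.1},{"angular":[0,0,0],"xyz":[3,-5,-122],"grip":0.1},{"angular":[0,0,0],"xyz":[3,-5,-122],"grip":0.1}]' 80 >/dev/null
python3 hookpose.py;python3 go.py 453.6 34 150 -4.9
```

```text
top 177 tip along max 223.0 lat at 60,215 [-0.7 -0.3] rod top z-tcp at 60,215 [20.  19.8] lowest tip 0.6
scene 146 tip along max 225.5 lat at 60,215 [-1.  -0.7] rod top z-tcp at 60,215 [17.8 18.3] lowest tip 4.1
now [ 543.  -324.7  149.6] psi -4.9 t 10.325 gap 24.8 F [-0.3  0.5 -3. ]
xyz [ 3.497e+02 -1.199e+02 -2.000e-01] ang [-0. -0. -0.]
```

```bash
python3 -m crank '[{"angular":[0,0,0],"xyz":[50,-17,0],"grip":0.1},{"angular":[0,0,0],"xyz":[100,-34,0],"grip":0.1},{"angular":[0,0,0],"xyz":[150,-51,0],"grip":0.1},{"angular":[0,0,0],"xyz":[200,-68,0],"grip":0.1},{"angular":[0,0,0],"xyz":[250,-86,0],"grip":0.1}]' 80 >/dev/null
python3 -m crank '[{"angular":[0,0,0],"xyz":[50,-17,0],"grip":0.1},{"angular":[0,0,0],"xyz":[100,-34,0],"grip":0.1},{"angular":[0,0,0],"xyz":[100,-34,40],"grip":0.1},{"angular":[0,0,0],"xyz":[100,-34,50],"grip":0.1},{"angular":[0,0,0],"xyz":[100,-34,50],"grip":0.1}]' 80 >/dev/null
python3 hookpose.py;python3 go.py 453.6 34 27 -4.9
python3 - <<'E'
from h import *
p,d=snapshot('top');cv2.imwrite('pics/t2.png',cv2.resize(p[120:300,100:350],None,fx=3,fy=3,interpolation=cv2.INTER_CUBIC))
E
```

```text
top 117 tip along max 221.4 lat at 60,215 [-1.2 -0.6] rod top z-tcp at 60,215 [19.9 22. ] lowest tip 0.1
scene 186 tip along max 221.4 lat at 60,215 [-4.1 -4.3] rod top z-tcp at 60,215 [23.  22.1] lowest tip 0.3
now [454.8  33.2 100.2] psi -5.0 t 11.675 gap 24.7 F [ 0.3 -0.3 -2.1]
xyz [ 0.7 -1.3 73.2] ang [ 0.   0.  -0.1]
```

View pics/t2.png

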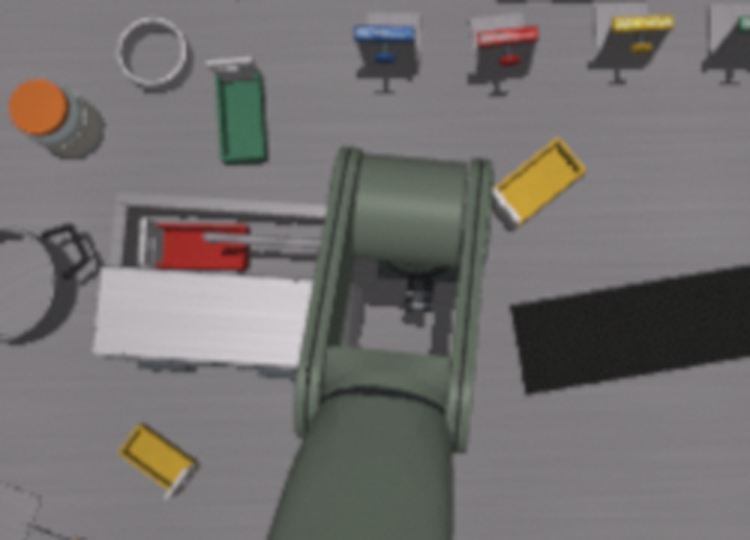

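The tip, at crop (208,238), is inside the red tub's outline.

```bash
python3 -m crank '[{"angular":[0,0,0],"xyz":[0,-1,25],"grip":0.1},{"angular":[0,0,0],"xyz":[0,-1,50],"grip":0.1},{"angular":[0,0,0],"xyz":[0,-1,73],"grip":0.1},{"angular":[0,0,0],"xyz":[0,-1,73],"grip":0.1}]' 80 
python3 -m crank '[{"angular":[0,0,0],"xyz":[-15,0,0],"grip":0.1},{"angular":[0,0,0],"xyz":[-30,0,0],"grip":0.1},{"angular":[0,0,0],"xyz":[-55,0,0],"grip":0.1},{"angular":[0,0,0],"xyz":[-80,0,0],"grip":0.1},{"angular":[0,0,0],"xyz":[-105,0,0],"grip":0.1}]' 80 
python3 -m crank '[{"angular":[0,0,0],"xyz":[-25,0,0],"grip":0.1},{"angular":[0,0,0],"xyz":[-50,0,0],"grip":0.1},{"angular":[0,0,0],"xyz":[-75,0,0],"grip":0.1},{"angular":[0,0,0],"xyz":[-100,0,0],"grip":0.1},{"angular":[0,0,0],"xyz":[-125,0,0],"grip":0.1}]'
python3 -m crank '[{"angular":[0,0,0],"xyz":[-25,0,0],"grip":0.1},{"angular":[0,0,0],"xyz":[-52,0,0],"grip":0.1},{"angular":[0,0,0],"xyz":[-52,0,0],"grip":0.1}]'
python3 -m crank '[{"angular":[0,0,0],"xyz":[4,0,-20],"grip":0.1},{"angular":[0,0,0],"xyz":[4,0,-60],"grip":0.1},{"angular":[0,0,0],"xyz":[4,0,-120],"grip":0.1},{"angular":[0,0,0],"xyz":[4,0,-120],"grip":0.1}]'
python3 - <<'E'
from h import *
see(['tub_yellow','tub_red','tub_green','tub_blue','mat'],cams=['top'],zr=dict(tub=(.022,.045)))
E
python3 hookpose.py; python3 go.py
```

```text
clock: 12.22
position: [0.4524, 0.0336, 0.0263]
tcp_rot: [0.737, 0.676, -0.001, -0.001]
contact_force: [-1.0, 0.1, -1.9]
finger_gap: 0.0245
clock: 12.85
position: [0.4446, -0.0724, 0.0279]
tcp_rot: [0.737, 0.676, 0.001, 0.001]
contact_force: [-0.2, 2.1, -2.7]
finger_gap: 0.0251
clock: 13.48
position: [0.4334, -0.1972, 0.0279]
tcp_rot: [0.737, 0.676, 0.0, 0.001]
contact_force: [0.0, 0.4, -1.6]
finger_gap: 0.0248
clock: 13.85
position: [0.4294, -0.2504, 0.0283]
tcp_rot: [0.738, 0.675, 0.0, 0.002]
contact_force: [-0.6, 0.8, -2.2]
finger_gap: 0.0249
clock: 14.35
position: [0.4329, -0.2458, 0.1531]
tcp_rot: [0.737, 0.676, 0.001, 0.007]
contact_force: [1.1, -0.5, -2.4]
finger_gap: 0.0246
top tub_yellow 0.76 [150. 270.] z [-1.  7. 58.] [249.3 322.6] [76.2 38.2] 54.5 68
top tub_yellow 0.6 [284. 176.] z [-2.  5. 79.] [ 541.6 -106.3] [99.9 47.4] -20.4 102
top tub_yellow 0.38 [119. 156.] z [ 12. 113. 123.] [600.4 405.8] [62.3 22.3] -33.3 51
top tub_red 0.84 [252. 210.] z [-1.  5. 78.] [451.7   2.3] [94.1 48.2] 86.3 87
top tub_red 0.65 [310. 132.] z [ -2.  58. 146.] [ 673.1 -190.4] [56.9  8.6] 82.8 36
top tub_red 0.34 [350. 130.] z [  3.  74. 147.] [ 669.9 -315.5] [53.6 10.2] 77.6 39
top tub_green 0.6 [180. 158.] z [-2.  8. 76.] [619.3 234.9] [101.   49.2] 3.5 167
top tub_blue 0.51 [301. 229.] z [-3.  2.  8.] 0
top mat 0.78 [300. 229.] z [-3.  2.  8.] [ 377.2 -211.8] [299.6  99.6] -81.4 1538
top 176 tip along max 222.8 lat at 60,215 [-1.2 -0.7] rod top z-tcp at 60,215 [20.9 21.5] lowest tip 2.8
scene 147 tip along max 221.3 lat at 60,215 [-3.3 -2.9] rod top z-tcp at 60,215 [21.8 22. ] lowest tip 0.4
now [ 428.3 -242.2  145.2] psi -4.9 t 14.75 gap 24.2 F [ 0.2 -0.6 -2.2]
```

```bash
python3 go.py 387 -310 145 4.5
python3 -m crank '[{"angular":[0,0,-5],"xyz":[-36,-23,0],"grip":0.1},{"angular":[0,0,-9.4],"xyz":[-64,-46,0],"grip":0.1},{"angular":[0,0,-9.4],"xyz":[-64,-46,40],"grip":0.1},{"angular":[0,0,-9.4],"xyz":[-64,-46,90],"grip":0.1},{"angular":[0,0,-9.4],"xyz":[-64,-46,90],"grip":0.1}]' 80 
python3 go.py 387 -310 27 4.5; python3 hookpose.py
```

```text
now [ 428.3 -242.2  145.2] psi -4.9 t 14.75 gap 24.2 F [ 0.2 -0.6 -2.2]
xyz [-71.1 -35.3   0.1] ang [-0.2 -0.1 -9.4]
clock: 15.38
position: [0.3743, -0.2989, 0.0522]
tcp_rot: [0.679, 0.734, 0.001, -0.006]
contact_force: [0.1, 1.0, -2.1]
finger_gap: 0.0251
now [ 374.3 -298.9   52.2] psi 4.4 t 15.375 gap 25.1 F [ 0.1  1.  -2.1]
xyz [-12.3  12.   25. ] ang [-0.4 -0.6 -0.1]
top 153 tip along max 221.9 lat at 60,215 [-1.3 -1.2] rod top z-tcp at 60,215 [20.7 24.2] lowest tip 18.2
scene 128 tip along max 219.7 lat at 60,215 [-4.6 -3.8] rod top z-tcp at 60,215 [24.8 24.8] lowest tip 0.5
```

```bash
python3 -m crank '[{"angular":[0,0,0],"xyz":[-12,12,10],"grip":0.1},{"angular":[0,0,0],"xyz":[-12,12,20],"grip":0.1},{"angular":[0,0,0],"xyz":[-12,12,26],"grip":0.1},{"angular":[0,0,0],"xyz":[-12,12,26],"grip":0.1}]' 80 
python3 -m crank '[{"angular":[0,0,0],"xyz":[0,0,0],"grip":0.5},{"angular":[0,0,0],"xyz":[0,0,0],"grip":0.8},{"angular":[0,0,0],"xyz":[0,0,0],"grip":0.8},{"angular":[0,0,0],"xyz":[0,0,0],"grip":0.8}]' 80 
python3 -m crank '[{"angular":[0,0,0],"xyz":[0,0,-40],"grip":1},{"angular":[0,0,0],"xyz":[0,0,-90],"grip":1},{"angular":[0,0,0],"xyz":[0,0,-150],"grip":1},{"angular":[0,0,0],"xyz":[0,0,-200],"grip":1},{"angular":[0,0,0],"xyz":[0,0,-220],"grip":1}]' 80 >/dev/null
python3 - <<'E'
from h import *
see(['hook'],cams=['top','scene'],zr=dict(tub=(.022,.045),hook=(.04,.07)))
see(['tub_yellow','tub_blue'],cams=['top','scene'],zr=dict(tub=(.022,.045)))
E
python3 go.py
```

```text
clock: 15.98
position: [0.3903, -0.3131, 0.0306]
tcp_rot: [0.679, 0.734, 0.0, -0.001]
contact_force: [0.8, 0.4, -2.8]
finger_gap: 0.0248
clock: 16.48
position: [0.391, -0.314, 0.0311]
tcp_rot: [0.679, 0.734, -0.0, 0.0]
contact_force: [0.6, 0.5, -0.0]
finger_gap: 0.0687
top hook 0.95 [340. 225.] z [ 5. 44. 58.] [ 384.9 -218.8] [247.3  25.7] -85.6 256
scene hook 0.77 [200. 161.] z [ 6. 41. 58.] [ 384.4 -218.6] [248.1  29.9] -84.1 245
scene hook 0.63 [230. 177.] z [1. 4. 9.] 0
top tub_yellow 0.89 [284. 177.] z [-2.  5. 77.] [ 542.4 -106.7] [100.5  47.4] -20.4 102
top tub_yellow 0.74 [150. 268.] z [-2.  6. 59.] [249.  322.8] [76.6 38. ] 53.2 75
top tub_blue 0.76 [368. 199.] z [ -3.  14. 375.] [ 458.8 -371.8] [85.2 23.2] -2.9 64
scene tub_yellow 0.57 [223. 204.] z [ 1. 24. 78.] [ 531.3 -102.7] [78.5 54.1] -21.5 195
scene tub_yellow 0.53 [378. 202.] z [ 2. 24. 58.] [249.2 321.7] [79.3 40.5] 55.2 107
scene tub_blue 0.8 [165. 164.] z [ 3. 26. 79.] [ 457.3 -395.4] [105.3  50.8] 11.2 189
now [ 390.4 -313.3  249.5] psi 4.5 t 17.6 gap 85.2 F [-0.4 -0.2  0.5]
```

```bash
cat > tub.py <<'E'
import sys;from h import *
# tub pose by name: nearest to guess (mm); prints centre, yaw and grasp pose at local x=-10
n,gx,gy=sys.argv[1],float(sys.argv[2]),float(sys.argv[3])
for c in ('top','scene'):
    p,d=snapshot(c);W=world(c,d)
    for r in silhouettes('tub_'+n,c):
        m=cv2.dilate(r['region'].astype(np.uint8),np.ones((3,3)))>0;P=W[m&(d>0)]
        if len(P)<20 or np.hypot(*(np.median(P[:,:2],0)*1000-[gx,gy]))>60: continue
        P=P[np.hypot(P[:,0]-gx/1000,P[:,1]-gy/1000)<.1]
        Q=P[(P[:,2]>.026)&(P[:,2]<.042)];L=P[(P[:,2]>.06)&(P[:,2]<.085)]
        if len(Q)<8 or len(L)<4: continue
        ctr,s,a=rect(Q);pl=L[:,:2].mean(0)*1000;v=pl-ctr
        if np.cos(np.radians(a))*v[0]+np.sin(np.radians(a))*v[1]<0:a+=180
        u=np.array([np.cos(np.radians(a)),np.sin(np.radians(a))])
        print(c,n,round(r['conf'],2),ctr,s,'yaw',a,'plate',np.round(pl,1),'along',round(v@u,1),rect(L),'grasp',np.round(ctr-10*u,1),'psi',a-90)
        break
E
python3 tub.py yellow 542 -106;python3 tub.py blue 457 -395;python3 tub.py green 619 235;python3 tub.py red 452 2
python3 - <<'E'
from h import *
p,d=snapshot('top');cv2.imwrite('pics/t3.png',cv2.resize(p[100:300,130:430],None,fx=2.6,fy=2.6,interpolation=cv2.INTER_CUBIC))
E
```

```text
top yellow 0.61 [ 542.2 -106.6] [100.2  47.5] yaw 160.0 plate [497.6 -89.5] along 47.7 (array([497.7, -90.8]), array([46.7,  5.7]), 69.2) grasp [ 551.6 -110. ] psi 70.0
scene yellow 0.81 [ 532.5 -104.4] [74.9 52.2] yaw 160.9 plate [499.1 -90. ] along 36.2 (array([497.6, -90.9]), array([48. ,  8.5]), 67.1) grasp [ 541.9 -107.7] psi 70.9
top blue 0.5 [ 468.  -374.6] [91.8 43.1] yaw -17.8 plate [ 501.8 -380. ] along 33.8 (array([ 502.1, -381.2]), array([38.6,  4.9]), -79.0) grasp [ 458.5 -371.5] psi -107.8
scene blue 0.92 [ 457.6 -395.7] [103.3  53.4] yaw 12.1 plate [ 503.4 -387.1] along 46.5 (array([ 503. , -387.2]), array([47.1, 12.5]), -80.1) grasp [ 447.8 -397.8] psi -77.9
top green 0.6 [599.  260.1] [100.2  49. ] yaw 8.2 plate [645.7 264.8] along 46.9 (array([646. , 265.8]), array([47.1,  6.1]), -82.6) grasp [589.1 258.7] psi -81.8
scene green 0.6 [613.4 262.1] [131.9  52.5] yaw 10.9 plate [647.2 265.5] along 33.8 (array([645.5, 265.4]), array([47.2, 11.1]), -83.1) grasp [603.6 260.2] psi -79.1
top red 0.9 [451.7   2.5] [97.8 47.9] yaw 85.8 plate [455.8  50.3] along 48.0 (array([454.8,  50.4]), array([47.5,  4.2]), -5.6) grasp [451.   -7.5] psi -4.200000000000003
scene red 0.62 [451.8   0.9] [103.4  52.2] yaw 85.9 plate [456.3  50.4] along 49.7 (array([456.7,  49.6]), array([50.8,  7.3]), -5.0) grasp [451.1  -9.1] psi -4.099999999999994
```

View pics/t3.png

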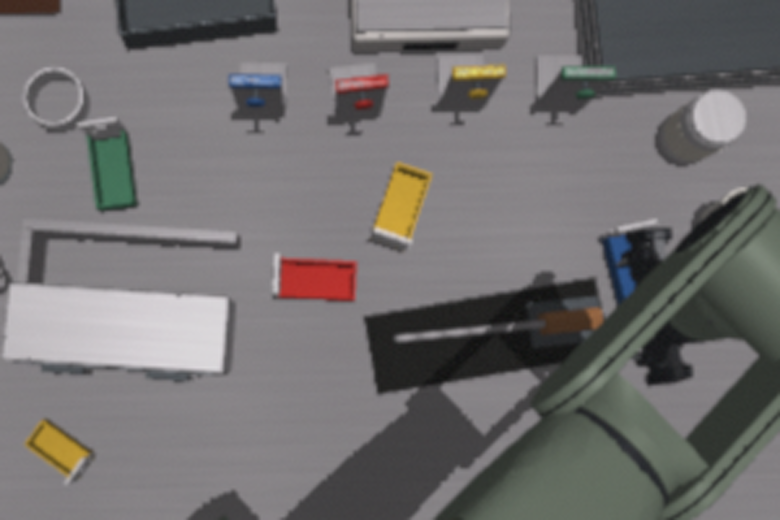

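The picture shows the hook standing on its mat, with red at crop (317,279) and yellow at (403,205), both out of the gap. The green tub has been knocked to (112,170).

```bash
python3 go.py 551.6 -110 160 70
```

```text
now [ 390.9 -313.8  250.9] psi 4.5 t 18.45 gap 85.4 F [-0.  -0.5 -0.1]
xyz [190.7 176.1  90.9] ang [ -0.    0.  -65.5]
```

```bash
python3 -m crank '[{"angular":[0,0,-10],"xyz":[40,36,10],"grip":1},{"angular":[0,0,-20],"xyz":[80,72,20],"grip":1},{"angular":[0,0,-30],"xyz":[120,110,40],"grip":1},{"angular":[0,0,-40],"xyz":[160,146,60],"grip":1},{"angular":[0,0,-50],"xyz":[191,176,80],"grip":1}]' 60 >/dev/null
python3 -m crank '[{"angular":[0,0,-9],"xyz":[0,0,10],"grip":1},{"angular":[0,0,-15.5],"xyz":[0,0,10],"grip":1},{"angular":[0,0,-15.5],"xyz":[0,0,10],"grip":1}]' 60 >/dev/null
python3 go.py 551.6 -110 5 70
```

```text
now [ 551.5 -109.5  160.6] psi 69.9 t 19.45 gap 85.7 F [ 0.5 -0.6  0.8]
xyz [ -0.3  -0.5 155.6] ang [-0.  -0.  -0.1]
```

```bash
python3 -m crank '[{"angular":[0,0,0],"xyz":[0,0,50],"grip":1},{"angular":[0,0,0],"xyz":[0,0,100],"grip":1},{"angular":[0,0,0],"xyz":[0,0,135],"grip":1},{"angular":[0,0,0],"xyz":[0,0,155],"grip":1},{"angular":[0,0,0],"xyz":[0,0,155],"grip":1}]' 60 
python3 -m crank '[{"angular":[0,0,0],"xyz":[0,0,0],"grip":0.4},{"angular":[0,0,0],"xyz":[0,0,0],"grip":0.4},{"angular":[0,0,0],"xyz":[0,0,0],"grip":0.4},{"angular":[0,0,0],"xyz":[0,0,0],"grip":0.4}]' 60
python3 -m crank '[{"angular":[0,0,0],"xyz":[0,0,-40],"grip":0.4},{"angular":[0,0,0],"xyz":[0,0,-90],"grip":0.4},{"angular":[0,0,0],"xyz":[0,0,-140],"grip":0.4},{"angular":[0,0,0],"xyz":[0,0,-140],"grip":0.4}]' 60
python3 go.py 600 -232 150 -90
```

```text
clock: 20.08
position: [0.5499, -0.1094, 0.0042]
tcp_rot: [0.175, 0.985, 0.0, -0.002]
contact_force: [0.2, 0.3, 0.4]
finger_gap: 0.085
clock: 20.58
position: [0.5532, -0.1103, 0.0078]
tcp_rot: [0.174, 0.985, -0.0, 0.002]
contact_force: [0.5, -1.1, 6.1]
finger_gap: 0.0472
clock: 21.08
position: [0.5551, -0.1109, 0.1513]
tcp_rot: [0.174, 0.985, -0.001, 0.005]
contact_force: [0.0, 0.3, -1.0]
finger_gap: 0.047
now [ 555.1 -110.9  151.3] psi 70.0 t 21.075 gap 47.0 F [ 0.   0.3 -1. ]
xyz [-83.6 -98.4   2.3] ang [  0.9   0.2 160. ]
```

```bash
python3 -m crank '[{"angular":[0,0,10.6],"xyz":[-10,-25,0],"grip":0.4},{"angular":[0,0,21.2],"xyz":[-20,-50,0],"grip":0.4},{"angular":[0,0,31.8],"xyz":[-30,-75,0],"grip":0.4},{"angular":[0,0,42.4],"xyz":[-40,-100,0],"grip":0.4},{"angular":[0,0,53],"xyz":[-46,-113,0],"grip":0.4}]' 60 >/dev/null
python3 -m crank '[{"angular":[0,0,10.6],"xyz":[0,0,0],"grip":0.4},{"angular":[0,0,21.2],"xyz":[0,0,0],"grip":0.4},{"angular":[0,0,31.8],"xyz":[0,0,0],"grip":0.4},{"angular":[0,0,42.4],"xyz":[0,0,0],"grip":0.4},{"angular":[0,0,53],"xyz":[0,0,0],"grip":0.4}]' 60 >/dev/null
python3 -m crank '[{"angular":[0,0,10.6],"xyz":[0,0,0],"grip":0.4},{"angular":[0,0,21.2],"xyz":[0,0,0],"grip":0.4},{"angular":[0,0,31.8],"xyz":[0,0,0],"grip":0.4},{"angular":[0,0,42.4],"xyz":[0,0,0],"grip":0.4},{"angular":[0,0,54],"xyz":[0,0,0],"grip":0.4}]' 60 >/dev/null
cat > held.py <<'E'
import sys;from h import *
# held tub: plate pose from clouds near expected place; pin target x y yaw (mm,deg) -> tool deltas
px,py,yaw=map(float,sys.argv[1:4]);s=read_state();p=np.array(s['position'])*1000;R=Ro.from_quat(s['tcp_rot']).as_matrix()
f=np.array([R[0,0],R[1,0]]);f/=np.linalg.norm(f);g=np.array([-f[1],f[0]])   # tub x along tool x
print('tcp',np.round(p,1),'tool x yaw',round(np.degrees(np.arctan2(f[1],f[0])),1),'gap',round(s['finger_gap']*1000,1),'t',s['clock'],'F',np.round(s['contact_force'],1))
for c,P in zip(('top','scene'),cloud()):
    P=P*1000;D=P-p;a=D[:,:2]@f;l=D[:,:2]@g;z=D[:,2]
    m=(a>44)&(a<75)&(abs(l)<32)&(z>30)&(z<90)
    Q=P[m]
    if len(Q)<5: print(c,'few');continue
    top=np.percentile(Q[:,2],95);T=P[m&(P[:,2]>top-6)]
    print(c,len(T),'plate top z',round(top,1),'underside',round(top-77,1),'centre',*rect(T/1000),'rel tcp a,l',np.round(np.median(a[m&(P[:,2]>top-6)]),1),np.round((rect(T/1000)[0]-p[:2])@g,1),'-> pin minus plate',np.round(np.array([px,py])-rect(T/1000)[0],1))
E
python3 held.py 666 -191 0
```

```text
tcp [ 554.6 -230.7  143.6] tool x yaw 0.5 gap 46.9 t 22.95 F [ 0.3  0.  -1.1]
top 6 plate top z 212.4 underside 135.4 centre [ 616.7 -209.5] [8.1 3.7] -29.3 rel tcp a,l 61.5 20.7 -> pin minus plate [49.3 18.5]
scene 37 plate top z 214.4 underside 137.4 centre [ 615.6 -232.3] [46.9  7.2] 88.2 rel tcp a,l 61.6 -2.1 -> pin minus plate [50.4 41.3]
```

```bash
python3 -m crank '[{"angular":[0,0,0],"xyz":[0,5,30],"grip":0.4},{"angular":[0,0,0],"xyz":[0,5,64],"grip":0.4},{"angular":[0,0,0],"xyz":[20,5,64],"grip":0.4},{"angular":[0,0,0],"xyz":[40,5,64],"grip":0.4},{"angular":[0,0,0],"xyz":[50,5,64],"grip":0.4}]' 60 >/dev/null
python3 -m crank '[{"angular":[0,0,0],"xyz":[0,0,0],"grip":0.4},{"angular":[0,0,0],"xyz":[0,0,0],"grip":0.4}]' >/dev/null
python3 held.py 666 -191 0
python3 - <<'E'
from h import *
p,d=snapshot('scene');cv2.imwrite('pics/s4.png',cv2.resize(p[150:260,110:230],None,fx=5,fy=5,interpolation=cv2.INTER_CUBIC))
E
```

```text
tcp [ 605.2 -235.7   81.5] tool x yaw 0.9 gap 46.8 t 23.925 F [ 0.1 -0.2  0.2]
top 11 plate top z 146.3 underside 69.3 centre [ 674.6 -208.6] [12.5  7.3] 75.3 rel tcp a,l 71.6 26.0 -> pin minus plate [-8.6 17.6]
scene 36 plate top z 153.4 underside 76.4 centre [ 670.9 -233.2] [58.  16.3] -88.8 rel tcp a,l 61.6 1.5 -> pin minus plate [-4.9 42.2]
```

View pics/s4.png

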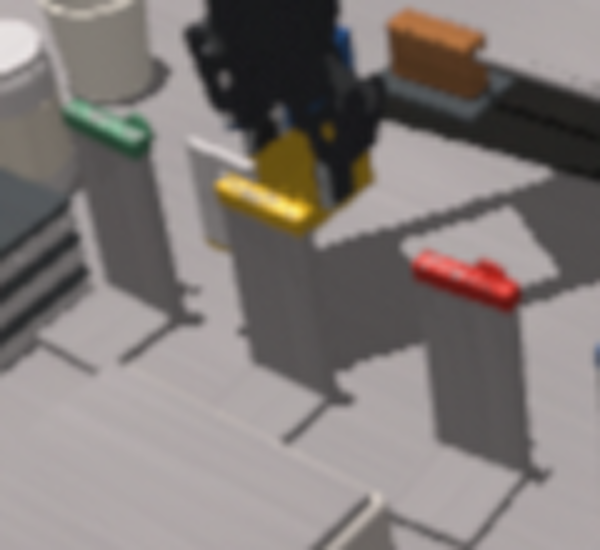

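```bash
python3 -m crank '[{"angular":[0,0,-0.5],"xyz":[0,0,3],"grip":0.4},{"angular":[0,0,-0.5],"xyz":[0,-10,3],"grip":0.4},{"angular":[0,0,-0.5],"xyz":[0,-20,3],"grip":0.4},{"angular":[0,0,-0.5],"xyz":[0,-30,3],"grip":0.4},{"angular":[0,0,-0.5],"xyz":[0,-38,3],"grip":0.4}]' 60
python3 -m crank '[{"angular":[0,0,0],"xyz":[0,-3,0],"grip":0.4},{"angular":[0,0,0],"xyz":[0,-3,0],"grip":0.4}]' 60
python3 -m crank '[{"angular":[0,0,0],"xyz":[0,-3,0],"grip":0.4},{"angular":[0,0,0],"xyz":[0,-3,0],"grip":0.4}]' 60
```

```text
clock: 24.7
position: [0.6055, -0.1968, 0.0789]
tcp_rot: [1.0, 0.012, 0.0, -0.0]
contact_force: [0.3, -0.0, -1.0]
finger_gap: 0.047
clock: 24.95
position: [0.6055, -0.1947, 0.0789]
tcp_rot: [1.0, 0.012, 0.0, 0.0]
contact_force: [-0.1, -0.5, -1.3]
finger_gap: 0.0468
clock: 25.2
position: [0.6053, -0.1919, 0.0788]
tcp_rot: [1.0, 0.011, -0.0, -0.0]
contact_force: [0.2, -0.6, -1.1]
finger_gap: 0.0467
```

```bash
python3 -m crank '[{"angular":[0,0,1.2],"xyz":[0,-2,0],"grip":0.4},{"angular":[0,0,1.2],"xyz":[0,-2,0],"grip":0.4}]' 60
python3 -m crank '[{"angular":[0,0,0],"xyz":[0,-2,0],"grip":0.4},{"angular":[0,0,0],"xyz":[0,-2,0],"grip":0.4}]' 60
python3 -m crank '[{"angular":[0,0,0],"xyz":[0,-1,0],"grip":0.4},{"angular":[0,0,0],"xyz":[0,-1,0],"grip":0.4}]' 60
```

```text
clock: 25.45
position: [0.6053, -0.1898, 0.0788]
tcp_rot: [1.0, 0.001, -0.0, -0.0]
contact_force: [0.2, -0.2, -1.3]
finger_gap: 0.0467
clock: 25.7
position: [0.6053, -0.1892, 0.079]
tcp_rot: [1.0, 0.001, 0.0, 0.001]
contact_force: [-0.7, -4.8, -2.8]
finger_gap: 0.0469
clock: 25.95
position: [0.6053, -0.1891, 0.079]
tcp_rot: [1.0, 0.0, 0.0, 0.002]
contact_force: [-0.6, -7.4, -3.3]
finger_gap: 0.0472
```

```bash
python3 -m crank '[{"angular":[0,0,0],"xyz":[0,4,0],"grip":0.4},{"angular":[0,0,0],"xyz":[0,4,4],"grip":0.4},{"angular":[0,0,0],"xyz":[0,4,8],"grip":0.4},{"angular":[0,0,0],"xyz":[0,4,12],"grip":0.4},{"angular":[0,0,0],"xyz":[0,4,12],"grip":0.4}]' 60
python3 -m crank '[{"angular":[0,0,0],"xyz":[0,0,2],"grip":0.4},{"angular":[0,0,0],"xyz":[0,0,2],"grip":0.4}]' 60
```

```text
clock: 26.58
position: [0.6059, -0.1905, 0.0676]
tcp_rot: [1.0, 0.001, 0.001, -0.0]
contact_force: [-2.2, 1.2, 2.6]
finger_gap: 0.047
clock: 26.82
position: [0.6067, -0.1908, 0.0666]
tcp_rot: [1.0, 0.001, 0.002, 0.0]
contact_force: [-1.4, 3.2, 6.9]
finger_gap: 0.0471
```

```bash
python3 -m crank '[{"angular":[0,0,0],"xyz":[0,0,0],"grip":0.6},{"angular":[0,0,0],"xyz":[0,0,0],"grip":0.75},{"angular":[0,0,0],"xyz":[0,0,0],"grip":0.85},{"angular":[0,0,0],"xyz":[0,0,0],"grip":0.85}]' 60
python3 -m crank '[{"angular":[0,0,0],"xyz":[-5,0,-40],"grip":0.85},{"angular":[0,0,0],"xyz":[-20,0,-90],"grip":0.85},{"angular":[0,0,0],"xyz":[-50,0,-140],"grip":0.85},{"angular":[0,0,0],"xyz":[-80,-10,-160],"grip":1},{"angular":[0,0,0],"xyz":[-100,-10,-160],"grip":1}]' 60
python3 - <<'E'
from h import *
p,d=snapshot('scene');cv2.imwrite('pics/s5.png',cv2.resize(p[130:280,110:270],None,fx=4,fy=4,interpolation=cv2.INTER_CUBIC))
E
python3 tub.py blue 457 -395;python3 tub.py green 599 260
```

```text
clock: 27.32
position: [0.6051, -0.1909, 0.0645]
tcp_rot: [1.0, 0.001, -0.0, -0.0]
contact_force: [0.3, -0.1, 0.6]
finger_gap: 0.0727
clock: 27.95
position: [0.5056, -0.1814, 0.2278]
tcp_rot: [1.0, 0.001, 0.002, 0.001]
contact_force: [-0.5, 0.0, -0.7]
finger_gap: 0.0853
top blue 0.87 [ 454.6 -395.5] [95.9 49.6] yaw 11.4 plate [ 503.  -386.7] along 49.2 (array([ 503.1, -385.9]), array([45.6,  5. ]), -79.0) grasp [ 444.8 -397.5] psi -78.6
scene blue 0.97 [ 455.2 -396. ] [106.5  52.6] yaw 11.5 plate [ 503.1 -387.7] along 48.6 (array([ 503.7, -387.6]), array([52.9, 12.1]), -77.6) grasp [ 445.4 -398. ] psi -78.5
top green 0.72 [598.9 260.6] [100.9  49.2] yaw 7.8 plate [645.6 264.7] along 46.8 (array([646.5, 266.2]), array([48.6,  6.6]), -82.0) grasp [589.  259.2] psi -82.2
scene green 0.91 [598.5 259. ] [105.2  47.9] yaw 7.5 plate [647.1 265.4] along 49.0 (array([645.9, 265.2]), array([47.7,  7.8]), -81.0) grasp [588.6 257.7] psi -82.5
```

View pics/s5.png

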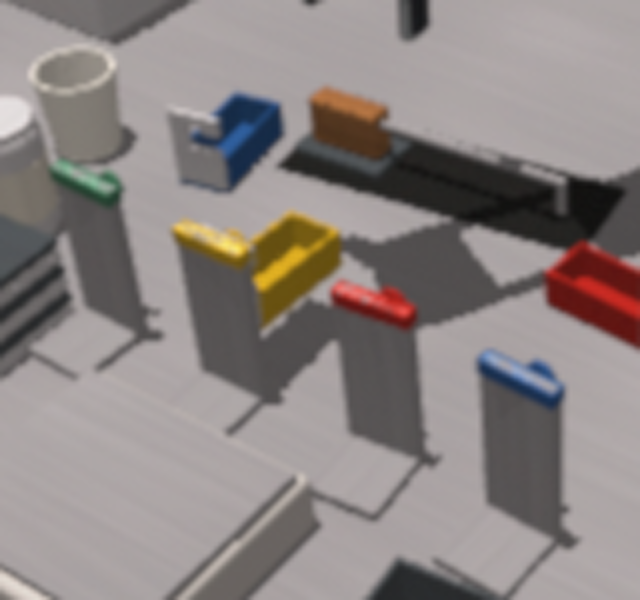

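Yellow hangs on its pin at crop (290,260). Blue tub is next, at crop (225,145). It sits close to the hook foot, so I'll use a reduced opening.

```bash
python3 go.py 453.6 -396.5 150 -78.6
python3 -m crank '[{"angular":[0,0,-5],"xyz":[-15,50,0],"grip":0.75},{"angular":[0,0,-11.4],"xyz":[-30,100,20],"grip":0.75},{"angular":[0,0,-11.4],"xyz":[-45,150,40],"grip":0.75},{"angular":[0,0,-11.4],"xyz":[-52,200,60],"grip":0.75},{"angular":[0,0,-11.4],"xyz":[-52,215,78],"grip":0.75}]' 60 >/dev/null
python3 -m crank '[{"angular":[0,0,0],"xyz":[0,0,0],"grip":0.75},{"angular":[0,0,0],"xyz":[0,0,0],"grip":0.75}]' 60 >/dev/null
python3 go.py 453.6 -396.5 5 -78.6;python3 tub.py blue 457 -395
```

```text
now [ 505.7 -181.1  224.3] psi -89.9 t 28.4 gap 85.6 F [ 0.1  0.2 -0.5]
xyz [-52.6 215.3  74.3] ang [ -0.    0.  -11.3]
now [ 454.3 -395.6  147.1] psi -78.4 t 29.275 gap 63.8 F [-0.2  0.4 -1.2]
xyz [ -0.9   0.8 142.1] ang [-0.  -0.   0.2]
top blue 0.63 [ 467.6 -393.2] [77.  49.9] yaw 11.0 plate [ 502.3 -382.5] along 36.1 (array([ 502.7, -383.7]), array([44.3,  5.3]), -78.4) grasp [ 457.8 -395.1] psi -79.0
scene blue 0.79 [ 456.4 -396.7] [105.1  51.4] yaw 12.2 plate [ 503.1 -386.1] along 47.9 (array([ 503.9, -386.1]), array([47.2, 13.2]), -70.9) grasp [ 446.6 -398.8] psi -77.8
```

```bash
python3 -m crank '[{"angular":[0,0,0],"xyz":[0,0,45],"grip":0.75},{"angular":[0,0,0],"xyz":[0,0,90],"grip":0.75},{"angular":[0,0,0],"xyz":[0,0,125],"grip":0.75},{"angular":[0,0,0],"xyz":[0,0,142],"grip":0.75},{"angular":[0,0,0],"xyz":[0,0,142],"grip":0.75}]' 60 
python3 -m crank '[{"angular":[0,0,0],"xyz":[0,0,0],"grip":0.4},{"angular":[0,0,0],"xyz":[0,0,0],"grip":0.4},{"angular":[0,0,0],"xyz":[0,0,0],"grip":0.4},{"angular":[0,0,0],"xyz":[0,0,0],"grip":0.4}]' 60
python3 -m crank '[{"angular":[0,0,0],"xyz":[0,0,-40],"grip":0.4},{"angular":[0,0,0],"xyz":[0,0,-90],"grip":0.4},{"angular":[0,0,0],"xyz":[0,0,-140],"grip":0.4},{"angular":[0,0,0],"xyz":[0,0,-190],"grip":0.4},{"angular":[0,0,0],"xyz":[0,0,-200],"grip":0.4}]' 60
python3 go.py 560 20 205 -91
```

```text
clock: 30.1
position: [0.4536, -0.3954, 0.0043]
tcp_rot: [0.995, 0.101, -0.001, -0.001]
contact_force: [-0.1, -0.8, 0.5]
finger_gap: 0.0644
clock: 30.6
position: [0.4551, -0.3977, 0.007]
tcp_rot: [0.995, 0.1, 0.001, 0.002]
contact_force: [0.5, -0.0, 6.8]
finger_gap: 0.0468
clock: 31.22
position: [0.4555, -0.3982, 0.2098]
tcp_rot: [0.995, 0.1, 0.003, 0.004]
contact_force: [0.2, -0.9, -0.7]
finger_gap: 0.0472
now [ 455.5 -398.2  209.8] psi -78.5 t 31.225 gap 47.2 F [ 0.2 -0.9 -0.7]
xyz [ 186.  -388.9    2.6] ang [ 0.4 -0.3 12.5]
```

```bash
python3 -m crank '[{"angular":[0,0,5],"xyz":[24,-50,0],"grip":0.4},{"angular":[0,0,12.5],"xyz":[48,-100,0],"grip":0.4},{"angular":[0,0,12.5],"xyz":[72,-150,0],"grip":0.4},{"angular":[0,0,12.5],"xyz":[96,-200,0],"grip":0.4},{"angular":[0,0,12.5],"xyz":[120,-250,0],"grip":0.4}]' 60 >/dev/null
python3 go.py 555 24 150 -91
```

```text
now [ 520.3 -125.1  202.8] psi -91.0 t 31.85 gap 47.1 F [ 0.3 -0.4 -2. ]
xyz [  32.2 -149.6   52.9] ang [-0.1  0.2  0. ]
```

```bash
python3 -m crank '[{"angular":[0,0,0],"xyz":[10,-50,0],"grip":0.4},{"angular":[0,0,0],"xyz":[20,-100,20],"grip":0.4},{"angular":[0,0,0],"xyz":[32,-150,53],"grip":0.4},{"angular":[0,0,0],"xyz":[32,-150,53],"grip":0.4},{"angular":[0,0,0],"xyz":[32,-150,53],"grip":0.4}]' 60 >/dev/null
python3 held.py 661.7 69.2 -1
```

```text
tcp [554.9  22.1 150.5] tool x yaw -0.9 gap 47.1 t 32.475 F [ 0.9 -0.8 -0.6]
top few
scene 47 plate top z 223.3 underside 146.3 centre [604.6  18.9] [52.2  9.3] 86.6 rel tcp a,l 51.2 -2.4 -> pin minus plate [57.1 50.3]
```

```bash
python3 -m crank '[{"angular":[0,0,0],"xyz":[0,-2,36],"grip":0.4},{"angular":[0,0,0],"xyz":[0,-2,72],"grip":0.4},{"angular":[0,0,0],"xyz":[20,-2,72],"grip":0.4},{"angular":[0,0,0],"xyz":[40,-2,72],"grip":0.4},{"angular":[0,0,0],"xyz":[56,-2,72],"grip":0.4}]' 60 >/dev/null
python3 -m crank '[{"angular":[0,0,0],"xyz":[0,0,0],"grip":0.4},{"angular":[0,0,0],"xyz":[0,0,0],"grip":0.4}]'
python3 held.py 661.7 69.2 -1
```

```text
clock: 33.45
position: [0.6118, 0.0223, 0.0803]
tcp_rot: [1.0, -0.009, 0.0, 0.0]
contact_force: [0.2, 0.2, -1.4]
finger_gap: 0.047
tcp [611.8  22.3  80.3] tool x yaw -1.1 gap 47.0 t 33.45 F [ 0.2  0.2 -1.4]
top few
scene 65 plate top z 151.0 underside 74.0 centre [663.5  26.5] [59.3 20.7] 68.2 rel tcp a,l 51.0 5.2 -> pin minus plate [-1.8 42.7]
```

```bash
python3 -m crank '[{"angular":[0,0,0],"xyz":[-1,-5,1.5],"grip":0.4},{"angular":[0,0,0],"xyz":[-1,-15,1.5],"grip":0.4},{"angular":[0,0,0],"xyz":[-1,-25,1.5],"grip":0.4},{"angular":[0,0,0],"xyz":[-1,-35,1.5],"grip":0.4},{"angular":[0,0,0],"xyz":[-1,-42,1.5],"grip":0.4}]' 60
python3 -m crank '[{"angular":[0,0,0],"xyz":[0,-4,0],"grip":0.4},{"angular":[0,0,0],"xyz":[0,-4,0],"grip":0.4}]' 60
python3 -m crank '[{"angular":[0,0,0],"xyz":[0,-3,0],"grip":0.4},{"angular":[0,0,0],"xyz":[0,-3,0],"grip":0.4}]' 60
python3 -m crank '[{"angular":[0,0,0],"xyz":[0,-2,0],"grip":0.4},{"angular":[0,0,0],"xyz":[0,-2,0],"grip":0.4}]' 60
```

```text
clock: 34.17
position: [0.6117, 0.0663, 0.0784]
tcp_rot: [1.0, -0.008, -0.0, -0.0]
contact_force: [0.1, 0.8, -1.0]
finger_gap: 0.0469
clock: 34.42
position: [0.6117, 0.0695, 0.0783]
tcp_rot: [1.0, -0.008, -0.0, 0.0]
contact_force: [0.2, -0.4, -1.3]
finger_gap: 0.0472
clock: 34.67
position: [0.6118, 0.0722, 0.0784]
tcp_rot: [1.0, -0.009, -0.0, 0.0]
contact_force: [0.7, -0.2, -0.9]
finger_gap: 0.0468
clock: 34.92
position: [0.6119, 0.073, 0.0783]
tcp_rot: [1.0, -0.009, -0.0, 0.001]
contact_force: [-0.1, -5.6, -1.3]
finger_gap: 0.0467
```

```bash
python3 -m crank '[{"angular":[0,0,0],"xyz":[0,3.5,0],"grip":0.4},{"angular":[0,0,0],"xyz":[0,3.5,4],"grip":0.4},{"angular":[0,0,0],"xyz":[0,3.5,8],"grip":0.4},{"angular":[0,0,0],"xyz":[0,3.5,12],"grip":0.4},{"angular":[0,0,0],"xyz":[0,3.5,12],"grip":0.4}]' 60
python3 -m crank '[{"angular":[0,0,0],"xyz":[0,0,2],"grip":0.4},{"angular":[0,0,0],"xyz":[0,0,2],"grip":0.4}]' 60
```

```text
clock: 35.55
position: [0.6123, 0.071, 0.0672]
tcp_rot: [1.0, -0.008, 0.001, -0.0]
contact_force: [-1.9, -0.3, 3.3]
finger_gap: 0.0473
clock: 35.8
position: [0.6129, 0.071, 0.0663]
tcp_rot: [1.0, -0.008, 0.001, -0.0]
contact_force: [-4.1, 0.3, 7.5]
finger_gap: 0.0472
```

```bash
python3 -m crank '[{"angular":[0,0,0],"xyz":[0,0,0],"grip":0.6},{"angular":[0,0,0],"xyz":[0,0,0],"grip":0.75},{"angular":[0,0,0],"xyz":[0,0,0],"grip":0.85},{"angular":[0,0,0],"xyz":[0,0,0],"grip":0.85}]' 60
python3 -m crank '[{"angular":[0,0,0],"xyz":[-5,0,-40],"grip":0.85},{"angular":[0,0,0],"xyz":[-20,0,-90],"grip":0.85},{"angular":[0,0,0],"xyz":[-50,0,-140],"grip":0.85},{"angular":[0,0,0],"xyz":[-80,0,-150],"grip":1},{"angular":[0,0,0],"xyz":[-90,0,-150],"grip":1}]' 60
python3 tub.py red 452 2;python3 tub.py green 599 260
python3 go.py 588.9 258.8 150 -82.3
python3 - <<'E'
from h import *
p,d=snapshot('scene');cv2.imwrite('pics/s6.png',cv2.resize(p[130:330,110:350],None,fx=3,fy=3,interpolation=cv2.INTER_CUBIC))
E
```

```text
clock: 36.3
position: [0.6115, 0.0707, 0.064]
tcp_rot: [1.0, -0.008, -0.0, 0.0]
contact_force: [-0.0, -0.7, -0.4]
finger_gap: 0.0725
clock: 36.92
position: [0.5214, 0.0724, 0.2157]
tcp_rot: [1.0, -0.008, 0.001, 0.0]
contact_force: [0.3, -0.3, -0.6]
finger_gap: 0.0854
scene red 0.65 [451.8   1.9] [103.1  51.8] yaw 86.6 plate [455.   49.7] along 47.9 (array([454.5,  48.4]), array([50.3,  8.8]), -1.8) grasp [451.2  -8.1] psi -3.4000000000000057
top green 0.74 [597.7 260.3] [98.4 48.4] yaw 7.3 plate [645.5 266.2] along 48.2 (array([646.1, 266.5]), array([47.9,  6.6]), -83.3) grasp [587.8 259. ] psi -82.7
scene green 0.73 [613.5 262.3] [138.4  53.1] yaw 11.4 plate [647.  265.8] along 33.5 (array([645.8, 264.9]), array([47.2,  8.3]), -82.0) grasp [603.7 260.3] psi -78.6
now [522.1  72.1 213.4] psi -91.0 t 37.325 gap 85.0 F [ 0.3 -0.   0.7]
xyz [  63.7 -187.8   63.4] ang [-0.   0.1 -8.7]
```

View pics/s6.png

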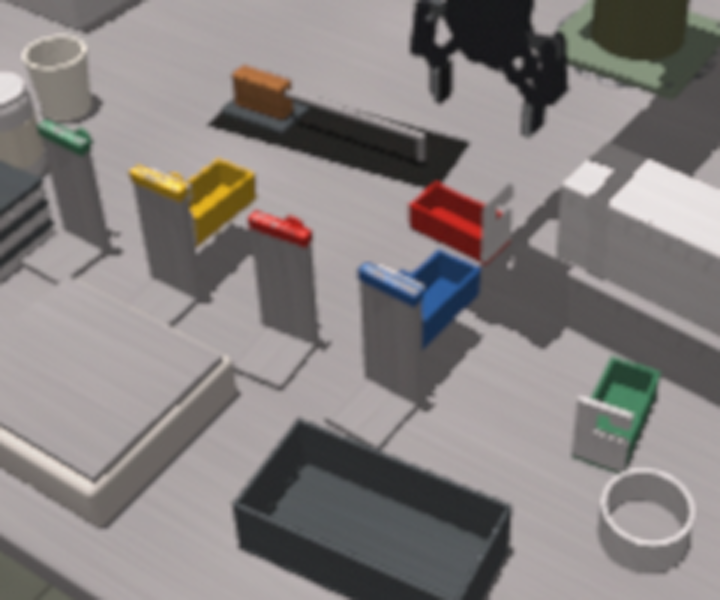

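Yellow and blue both hang straight, at crop (222,200) and (445,295). Green tub is next, at (615,415), with the cutter behind it.

```bash
python3 -m crank '[{"angular":[0,0,-4],"xyz":[20,-50,0],"grip":0.8},{"angular":[0,0,-8.5],"xyz":[40,-100,15],"grip":0.8},{"angular":[0,0,-8.5],"xyz":[55,-150,30],"grip":0.8},{"angular":[0,0,-8.5],"xyz":[65,-188,63],"grip":0.8},{"angular":[0,0,-8.5],"xyz":[65,-188,63],"grip":0.8}]' 60 >/dev/null
python3 -m crank '[{"angular":[0,0,0],"xyz":[0,0,20],"grip":0.8},{"angular":[0,0,0],"xyz":[0,0,20],"grip":0.8}]' 60 >/dev/null
python3 go.py 590.4 259.1 5 -82.5;python3 tub.py green 599 260
```

```text
now [588.7 257.5 129.5] psi -82.6 t 38.25 gap 68.5 F [ 0.2 -0.2 -1.4]
xyz [  2.4  -1.5 124.5] ang [ 0.1  0.2 -0.1]
scene green 0.85 [612.3 261.4] [131.5  50.1] yaw 9.2 plate [647.1 265.6] along 35.0 (array([646.6, 265.6]), array([46.7,  8.8]), -83.3) grasp [602.4 259.8] psi -80.8
```

```bash
python3 -m crank '[{"angular":[0,0,0],"xyz":[2,-1,45],"grip":0.8},{"angular":[0,0,0],"xyz":[2,-1,80],"grip":0.8},{"angular":[0,0,0],"xyz":[2,-1,110],"grip":0.8},{"angular":[0,0,0],"xyz":[2,-1,124],"grip":0.8},{"angular":[0,0,0],"xyz":[2,-1,124],"grip":0.8}]' 60 
python3 -m crank '[{"angular":[0,0,0],"xyz":[0,0,0],"grip":0.4},{"angular":[0,0,0],"xyz":[0,0,0],"grip":0.4},{"angular":[0,0,0],"xyz":[0,0,0],"grip":0.4},{"angular":[0,0,0],"xyz":[0,0,0],"grip":0.4}]' 60
python3 -m crank '[{"angular":[0,0,0],"xyz":[0,0,-40],"grip":0.4},{"angular":[0,0,0],"xyz":[0,0,-90],"grip":0.4},{"angular":[0,0,0],"xyz":[0,0,-140],"grip":0.4},{"angular":[0,0,0],"xyz":[0,0,-190],"grip":0.4},{"angular":[0,0,0],"xyz":[0,0,-220],"grip":0.4}]' 60
python3 go.py 520 60 230 -91 560 -364 230 -91
```

```text
clock: 39.08
position: [0.5915, 0.26, 0.007]
tcp_rot: [0.998, 0.065, -0.001, 0.0]
contact_force: [-0.1, 0.1, -0.0]
finger_gap: 0.0684
clock: 39.58
position: [0.5937, 0.2609, 0.0097]
tcp_rot: [0.998, 0.066, 0.002, -0.0]
contact_force: [0.1, 0.5, 6.6]
finger_gap: 0.047
clock: 40.2
position: [0.5925, 0.2606, 0.2306]
tcp_rot: [0.998, 0.066, 0.002, -0.0]
contact_force: [0.1, -0.2, -1.0]
finger_gap: 0.0467
now [592.5 260.6 230.6] psi -82.5 t 40.2 gap 46.7 F [ 0.1 -0.2 -1. ]
xyz [-98.2 189.4   0.2] ang [-0.  -0.2  8.5]
xyz [ 47.4 423.2   0. ] ang [0. 0. 0.]
```

```bash
python3 -m crank '[{"angular":[0,0,4],"xyz":[-24,48,0],"grip":0.4},{"angular":[0,0,8.5],"xyz":[-48,96,0],"grip":0.4},{"angular":[0,0,8.5],"xyz":[-74,144,0],"grip":0.4},{"angular":[0,0,8.5],"xyz":[-98,189,0],"grip":0.4},{"angular":[0,0,8.5],"xyz":[-98,189,0],"grip":0.4}]' 60 >/dev/null
python3 -m crank '[{"angular":[0,0,0],"xyz":[6,50,0],"grip":0.4},{"angular":[0,0,0],"xyz":[12,100,0],"grip":0.4},{"angular":[0,0,0],"xyz":[18,150,0],"grip":0.4},{"angular":[0,0,0],"xyz":[24,200,0],"grip":0.4},{"angular":[0,0,0],"xyz":[30,250,0],"grip":0.4}]' 60 >/dev/null
python3 -m crank '[{"angular":[0,0,0],"xyz":[4,50,0],"grip":0.4},{"angular":[0,0,0],"xyz":[10,100,10],"grip":0.4},{"angular":[0,0,0],"xyz":[14,140,30],"grip":0.4},{"angular":[0,0,0],"xyz":[17,173,60],"grip":0.4},{"angular":[0,0,0],"xyz":[17,173,80],"grip":0.4}]' 60 >/dev/null
python3 -m crank '[{"angular":[0,0,0],"xyz":[0,0,0],"grip":0.4},{"angular":[0,0,0],"xyz":[0,0,0],"grip":0.4}]' 60 >/dev/null
python3 held.py 662.3 -319.5 -1
```

```text
tcp [ 560.1 -362.4  148.2] tool x yaw -0.9 gap 46.9 t 42.325 F [-0.8 -0.2 -1.7]
top 18 plate top z 215.2 underside 138.2 centre [ 614.4 -352.2] [22.   5.3] 88.3 rel tcp a,l 54.0 11.1 -> pin minus plate [47.9 32.7]
scene 35 plate top z 217.7 underside 140.7 centre [ 613.3 -364.9] [47.3  7.5] -90.0 rel tcp a,l 55.1 -1.7 -> pin minus plate [49.  45.4]
```

```bash
python3 -m crank '[{"angular":[0,0,0],"xyz":[0,0,36],"grip":0.4},{"angular":[0,0,0],"xyz":[0,0,67],"grip":0.4},{"angular":[0,0,0],"xyz":[20,0,67],"grip":0.4},{"angular":[0,0,0],"xyz":[38,0,67],"grip":0.4},{"angular":[0,0,0],"xyz":[47,0,67],"grip":0.4}]' 60 >/dev/null
python3 -m crank '[{"angular":[0,0,0],"xyz":[0,0,0],"grip":0.4},{"angular":[0,0,0],"xyz":[0,0,0],"grip":0.4}]'
python3 held.py 662.3 -319.5 -1
```

```text
clock: 43.3
position: [0.6058, -0.3643, 0.0807]
tcp_rot: [1.0, -0.008, -0.0, 0.0]
contact_force: [-0.0, -0.8, -1.5]
finger_gap: 0.0472
tcp [ 605.8 -364.3   80.7] tool x yaw -1.0 gap 47.2 t 43.3 F [-0.  -0.8 -1.5]
top 32 plate top z 147.4 underside 70.4 centre [ 669.  -344.4] [27.2 15.8] 20.9 rel tcp a,l 64.1 20.9 -> pin minus plate [-6.7 24.9]
scene 51 plate top z 149.0 underside 72.0 centre [ 661.9 -361.7] [58.7 22.2] 64.3 rel tcp a,l 56.3 3.5 -> pin minus plate [ 0.4 42.2]
```

```bash
python3 -m crank '[{"angular":[0,0,0],"xyz":[2,-5,0],"grip":0.4},{"angular":[0,0,0],"xyz":[2,-15,0],"grip":0.4},{"angular":[0,0,0],"xyz":[2,-25,0],"grip":0.4},{"angular":[0,0,0],"xyz":[2,-35,0],"grip":0.4},{"angular":[0,0,0],"xyz":[2,-41,0],"grip":0.4}]' 60
python3 -m crank '[{"angular":[0,0,0],"xyz":[0,-3,0],"grip":0.4},{"angular":[0,0,0],"xyz":[0,-3,0],"grip":0.4}]' 60
python3 -m crank '[{"angular":[0,0,0],"xyz":[0,-3,0],"grip":0.4},{"angular":[0,0,0],"xyz":[0,-3,0],"grip":0.4}]' 60
python3 -m crank '[{"angular":[0,0,0],"xyz":[0,-2,0],"grip":0.4},{"angular":[0,0,0],"xyz":[0,-2,0],"grip":0.4}]' 60
```

```text
clock: 44.02
position: [0.609, -0.3223, 0.0804]
tcp_rot: [1.0, -0.008, -0.0, -0.0]
contact_force: [-0.6, -0.6, -1.8]
finger_gap: 0.0467
clock: 44.28
position: [0.609, -0.3203, 0.0804]
tcp_rot: [1.0, -0.008, 0.0, 0.0]
contact_force: [0.4, 0.4, -2.3]
finger_gap: 0.0469
clock: 44.52
position: [0.609, -0.3174, 0.0803]
tcp_rot: [1.0, -0.009, -0.0, -0.0]
contact_force: [0.6, 0.0, -1.1]
finger_gap: 0.0469
clock: 44.78
position: [0.609, -0.3156, 0.0804]
tcp_rot: [1.0, -0.009, 0.0, 0.0]
contact_force: [-0.9, -1.1, -2.4]
finger_gap: 0.0467
```

```bash
python3 -m crank '[{"angular":[0,0,0],"xyz":[0,-1.5,0],"grip":0.4},{"angular":[0,0,0],"xyz":[0,-1.5,0],"grip":0.4}]' 60
```

```text
clock: 45.02
position: [0.609, -0.3153, 0.0805]
tcp_rot: [1.0, -0.009, 0.0, 0.001]
contact_force: [-0.2, -5.8, -4.0]
finger_gap: 0.0468
```

```bash
python3 -m crank '[{"angular":[0,0,0],"xyz":[0,3.7,0],"grip":0.4},{"angular":[0,0,0],"xyz":[0,3.7,4],"grip":0.4},{"angular":[0,0,0],"xyz":[0,3.7,8],"grip":0.4},{"angular":[0,0,0],"xyz":[0,3.7,12],"grip":0.4},{"angular":[0,0,0],"xyz":[0,3.7,12],"grip":0.4}]' 60
python3 -m crank '[{"angular":[0,0,0],"xyz":[0,0,1],"grip":0.4},{"angular":[0,0,0],"xyz":[0,0,1],"grip":0.4}]' 60
```

```text
clock: 45.65
position: [0.61, -0.3174, 0.0697]
tcp_rot: [1.0, -0.008, 0.001, 0.0]
contact_force: [-0.7, 1.9, 3.9]
finger_gap: 0.0468
clock: 45.9
position: [0.6102, -0.3175, 0.0694]
tcp_rot: [1.0, -0.008, 0.001, 0.0]
contact_force: [-1.4, 2.7, 7.5]
finger_gap: 0.0467
```

Green is seated, so I'll release it and go for red.

```bash
python3 -m crank '[{"angular":[0,0,0],"xyz":[0,0,0],"grip":0.6},{"angular":[0,0,0],"xyz":[0,0,0],"grip":0.75},{"angular":[0,0,0],"xyz":[0,0,0],"grip":0.85},{"angular":[0,0,0],"xyz":[0,0,0],"grip":0.85}]' 60
python3 -m crank '[{"angular":[0,0,0],"xyz":[-5,0,-40],"grip":0.85},{"angular":[0,0,0],"xyz":[-20,0,-90],"grip":0.85},{"angular":[0,0,0],"xyz":[-50,0,-130],"grip":0.85},{"angular":[0,0,0],"xyz":[-90,-20,-150],"grip":1},{"angular":[0,0,0],"xyz":[-110,-60,-150],"grip":1}]' 60
python3 tub.py red 452 2
python3 go.py 451.2 -8 160 -3.8
python3 - <<'E'
from h import *
p,d=snapshot('scene');cv2.imwrite('pics/s7.png',cv2.resize(p[130:280,80:280],None,fx=3.5,fy=3.5,interpolation=cv2.INTER_CUBIC))
E
```

```text
clock: 46.4
position: [0.6088, -0.3176, 0.0669]
tcp_rot: [1.0, -0.008, -0.0, -0.0]
contact_force: [0.3, -0.7, -0.2]
finger_gap: 0.0724
clock: 47.02
position: [0.4998, -0.2573, 0.2203]
tcp_rot: [1.0, -0.01, 0.002, 0.002]
contact_force: [0.2, -0.2, -0.1]
finger_gap: 0.0856
top red 0.9 [451.8   2.4] [97.9 48.1] yaw 85.9 plate [455.7  50.3] along 48.1 (array([455.1,  50.3]), array([47.7,  4.3]), -5.8) grasp [451.1  -7.6] psi -4.099999999999994
now [ 499.9 -255.5  217.6] psi -90.9 t 47.225 gap 85.5 F [-0.2 -0.6 -0.4]
xyz [ -52.8 -246.7   57.4] ang [  0.1   0.  -87.1]
```

View pics/s7.png

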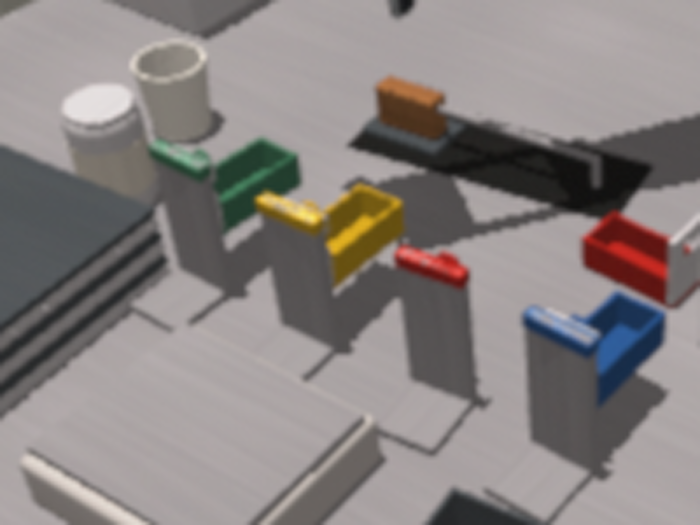

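```bash
python3 -m crank '[{"angular":[0,0,-10.4],"xyz":[-10,-49,10],"grip":1},{"angular":[0,0,-20.8],"xyz":[-20,-98,20],"grip":1},{"angular":[0,0,-31.2],"xyz":[-30,-147,30],"grip":1},{"angular":[0,0,-41.6],"xyz":[-40,-196,40],"grip":1},{"angular":[0,0,-52],"xyz":[-53,-247,57],"grip":1}]' 60 >/dev/null
python3 -m crank '[{"angular":[0,0,-10.4],"xyz":[0,0,0],"grip":1},{"angular":[0,0,-20.8],"xyz":[0,0,0],"grip":1},{"angular":[0,0,-31.2],"xyz":[0,0,0],"grip":1},{"angular":[0,0,-35],"xyz":[0,0,0],"grip":1},{"angular":[0,0,-35],"xyz":[0,0,0],"grip":1}]' 60 >/dev/null
python3 go.py 451.2 -8 5 -4
```

```text
now [452.4  -8.5 160.4] psi -4.0 t 48.525 gap 85.3 F [-0.   0.4 -0.4]
xyz [  0.4  -1.3 155.4] ang [ 0.  0. -0.]
```

```bash
python3 -m crank '[{"angular":[0,0,0],"xyz":[0,-1,50],"grip":1},{"angular":[0,0,0],"xyz":[0,-1,100],"grip":1},{"angular":[0,0,0],"xyz":[0,-1,135],"grip":1},{"angular":[0,0,0],"xyz":[0,-1,155],"grip":1},{"angular":[0,0,0],"xyz":[0,-1,155],"grip":1}]' 60 
python3 -m crank '[{"angular":[0,0,0],"xyz":[0,0,0],"grip":0.4},{"angular":[0,0,0],"xyz":[0,0,0],"grip":0.4},{"angular":[0,0,0],"xyz":[0,0,0],"grip":0.4},{"angular":[0,0,0],"xyz":[0,0,0],"grip":0.4}]' 60
python3 -m crank '[{"angular":[0,0,0],"xyz":[0,0,-40],"grip":0.4},{"angular":[0,0,0],"xyz":[0,0,-90],"grip":0.4},{"angular":[0,0,0],"xyz":[0,0,-140],"grip":0.4},{"angular":[0,0,0],"xyz":[0,0,-180],"grip":0.4},{"angular":[0,0,0],"xyz":[0,0,-190],"grip":0.4}]' 60
python3 go.py 535 -105 195 -84
```

```text
clock: 49.15
position: [0.4491, -0.0078, 0.0037]
tcp_rot: [0.732, 0.682, -0.001, -0.002]
contact_force: [0.0, -0.8, 0.4]
finger_gap: 0.0853
clock: 49.65
position: [0.4519, -0.0082, 0.0068]
tcp_rot: [0.731, 0.682, 0.001, 0.001]
contact_force: [0.5, -0.1, 6.2]
finger_gap: 0.0468
clock: 50.28
position: [0.4519, -0.0081, 0.1981]
tcp_rot: [0.731, 0.682, 0.002, 0.002]
contact_force: [-0.6, -0.4, -2.7]
finger_gap: 0.0471
now [451.9  -8.1 198.1] psi -4.0 t 50.275 gap 47.1 F [-0.6 -0.4 -2.7]
xyz [-90.9  89.6   3.7] ang [ 0.3 -0.2 80. ]
```

```bash
python3 -m crank '[{"angular":[0,0,10.6],"xyz":[-20,20,0],"grip":0.4},{"angular":[0,0,21.2],"xyz":[-45,45,0],"grip":0.4},{"angular":[0,0,31.8],"xyz":[-70,70,0],"grip":0.4},{"angular":[0,0,42.4],"xyz":[-99,102,0],"grip":0.4},{"angular":[0,0,53],"xyz":[-99,102,0],"grip":0.4}]' 60 >/dev/null
python3 -m crank '[{"angular":[0,0,10.6],"xyz":[0,0,20],"grip":0.4},{"angular":[0,0,21.2],"xyz":[0,0,45],"grip":0.4},{"angular":[0,0,27],"xyz":[0,0,45],"grip":0.4},{"angular":[0,0,27],"xyz":[0,0,45],"grip":0.4},{"angular":[0,0,27],"xyz":[0,0,45],"grip":0.4}]' 60 >/dev/null
python3 held.py 655.8 -57.3 6; python3 go.py 547.6 -114 80 -84
```

```text
tcp [ 544.7 -113.4  149.4] tool x yaw 6.1 gap 46.9 t 51.525 F [-0.2  0.4 -1.4]
top 2 plate top z 221.1 underside 144.1 centre [602.9 -91.2] [4.2 0. ] -44.7 rel tcp a,l 60.3 15.9 -> pin minus plate [52.9 33.9]
scene 45 plate top z 221.1 underside 144.1 centre [ 605.4 -109.6] [49.1  7. ] -82.0 rel tcp a,l 61.5 -2.6 -> pin minus plate [50.4 52.3]
now [ 545.1 -113.6  150.3] psi -83.9 t 51.625 gap 46.8 F [-0.2  0.4 -1. ]
xyz [ 2.4  0.6 70.3] ang [-0.   0.   0.1]
```

```bash
python3 -m crank '[{"angular":[0,0,0],"xyz":[0,1,36],"grip":0.4},{"angular":[0,0,0],"xyz":[0,1,71],"grip":0.4},{"angular":[0,0,0],"xyz":[20,1,71],"grip":0.4},{"angular":[0,0,0],"xyz":[40,1,71],"grip":0.4},{"angular":[0,0,0],"xyz":[55,1,71],"grip":0.4}]' 60 >/dev/null
python3 -m crank '[{"angular":[0,0,0],"xyz":[0,0,0],"grip":0.4},{"angular":[0,0,0],"xyz":[0,0,0],"grip":0.4}]'
python3 - <<'E'
from h import *
s=read_state();p=s['position'][:2]*1000;f=np.array([.9945,.1045]);g=np.array([-.1045,.9945]);v=np.array([655.8,-57.3])-p
print('pin along (want 60.5)',v@f,'lat',v@g)
E
```

```text
clock: 52.5
position: [0.5993, -0.1088, 0.0792]
tcp_rot: [0.999, 0.053, -0.0, -0.0]
contact_force: [-0.3, -0.4, -1.0]
finger_gap: 0.0473
pin along (want 60.5) 61.57555746630062 lat 45.3149139208949
```

```bash
python3 -m crank '[{"angular":[0,0,0],"xyz":[1,-5,0.5],"grip":0.4},{"angular":[0,0,0],"xyz":[1,-15,0.5],"grip":0.4},{"angular":[0,0,0],"xyz":[1,-25,0.5],"grip":0.4},{"angular":[0,0,0],"xyz":[1,-35,0.5],"grip":0.4},{"angular":[0,0,0],"xyz":[1,-42,0.5],"grip":0.4}]' 60
python3 -m crank '[{"angular":[0,0,0],"xyz":[0,-3,0],"grip":0.4},{"angular":[0,0,0],"xyz":[0,-3,0],"grip":0.4}]' 60
python3 -m crank '[{"angular":[0,0,0],"xyz":[0,-2,0],"grip":0.4},{"angular":[0,0,0],"xyz":[0,-2,0],"grip":0.4}]' 60
python3 -m crank '[{"angular":[0,0,0],"xyz":[0,-1.5,0],"grip":0.4},{"angular":[0,0,0],"xyz":[0,-1.5,0],"grip":0.4}]' 60
```

```text
clock: 53.12
position: [0.5964, -0.066, 0.0789]
tcp_rot: [0.999, 0.053, -0.0, -0.0]
contact_force: [-0.3, 0.1, -1.2]
finger_gap: 0.0467
clock: 53.38
position: [0.5962, -0.0638, 0.0789]
tcp_rot: [0.999, 0.053, 0.0, 0.0]
contact_force: [0.1, -0.4, -2.0]
finger_gap: 0.0466
clock: 53.62
position: [0.5961, -0.0622, 0.0789]
tcp_rot: [0.999, 0.052, 0.0, 0.0]
contact_force: [0.4, 0.8, -1.7]
finger_gap: 0.0467
clock: 53.88
position: [0.5959, -0.0607, 0.0789]
tcp_rot: [0.999, 0.053, 0.0, 0.0]
contact_force: [0.5, -0.1, -1.4]
finger_gap: 0.047
```

```bash
python3 -m crank '[{"angular":[0,0,0],"xyz":[0,-1.5,0],"grip":0.4},{"angular":[0,0,0],"xyz":[0,-1.5,0],"grip":0.4}]' 60
python3 -m crank '[{"angular":[0,0,0],"xyz":[0,-1.5,0],"grip":0.4},{"angular":[0,0,0],"xyz":[0,-1.5,0],"grip":0.4}]' 60
```

```text
clock: 54.12
position: [0.5959, -0.0603, 0.0789]
tcp_rot: [0.999, 0.052, 0.0, 0.001]
contact_force: [0.2, -4.7, -2.1]
finger_gap: 0.0473
clock: 54.38
position: [0.5959, -0.0601, 0.079]
tcp_rot: [0.999, 0.052, 0.0, 0.002]
contact_force: [0.5, -7.6, -3.1]
finger_gap: 0.0469
```

```bash
python3 -m crank '[{"angular":[0,0,0],"xyz":[0,4.5,0],"grip":0.4},{"angular":[0,0,0],"xyz":[0,4.5,4],"grip":0.4},{"angular":[0,0,0],"xyz":[0,4.5,8],"grip":0.4},{"angular":[0,0,0],"xyz":[0,4.5,12],"grip":0.4},{"angular":[0,0,0],"xyz":[0,4.5,12],"grip":0.4}]' 60
python3 -m crank '[{"angular":[0,0,0],"xyz":[0,0,2],"grip":0.4},{"angular":[0,0,0],"xyz":[0,0,2],"grip":0.4}]' 60
```

```text
clock: 55.0
position: [0.5961, -0.0616, 0.0673]
tcp_rot: [0.999, 0.053, 0.0, -0.0]
contact_force: [-2.6, 2.1, 2.2]
finger_gap: 0.0468
clock: 55.25
position: [0.5971, -0.0619, 0.0663]
tcp_rot: [0.999, 0.053, 0.001, 0.0]
contact_force: [-2.3, 1.3, 6.8]
finger_gap: 0.0471
```

```bash
python3 -m crank '[{"angular":[0,0,0],"xyz":[0,0,0],"grip":0.6},{"angular":[0,0,0],"xyz":[0,0,0],"grip":0.75},{"angular":[0,0,0],"xyz":[0,0,0],"grip":0.85},{"angular":[0,0,0],"xyz":[0,0,0],"grip":0.85}]' 60
python3 -m crank '[{"angular":[0,0,0],"xyz":[-5,0,-40],"grip":0.85},{"angular":[0,0,0],"xyz":[-20,0,-90],"grip":0.85},{"angular":[0,0,0],"xyz":[-60,0,-140],"grip":0.85},{"angular":[0,0,0],"xyz":[-110,-20,-160],"grip":1},{"angular":[0,0,0],"xyz":[-150,-60,-180],"grip":1}]' 60
python3 -m crank '[{"angular":[0,0,0],"xyz":[0,-60,0],"grip":1},{"angular":[0,0,0],"xyz":[0,-120,0],"grip":1},{"angular":[0,0,0],"xyz":[0,-180,0],"grip":1},{"angular":[0,0,0],"xyz":[0,-240,0],"grip":1},{"angular":[0,0,0],"xyz":[0,-240,0],"grip":1}]' 60
python3 - <<'E'
from h import *
p,d=snapshot('scene');cv2.imwrite('pics/s8.png',cv2.resize(p[120:320,80:330],None,fx=3.2,fy=3,interpolation=cv2.INTER_CUBIC))
p,d=snapshot('top');cv2.imwrite('pics/t8.png',cv2.resize(p,(800,600)))
W=world('top',d);S=world('scene',snapshot('scene')[1])
for n,px,py,yaw in [('blue',661.7,70,-1),('red',655.8,-59,6),('yellow',666,-191,0),('green',662.3,-318,-1)]:
    f=np.array([np.cos(np.radians(yaw)),np.sin(np.radians(yaw))]);c=np.array([px,py])-47.5*f
    for k,M in (('top',W),('scene',S)):
        Q=M.reshape(-1,3);D=Q[:,:2]*1000-c;a=D@f;l=D@[-f[1],f[0]]
        m=(a>-56)&(a<34)&(abs(l)<30)&(Q[:,2]>.085)&(Q[:,2]<.105);R=Q[m]
        A=np.column_stack([a[m],l[m],np.ones(m.sum())])
        fl=(a>-44)&(a<25)&(abs(l)<18)&(Q[:,2]>.055)&(Q[:,2]<.08)
        t=np.linalg.lstsq(A,R[:,2]*1000,rcond=None)[0]
        print(n,k,rect(R),'rim z',np.round(R[:,2].mean()*1000,1),'tilt deg',np.round(np.degrees(t[:2]),1),'floor z',np.round(np.median(Q[fl,2])*1000,1) if fl.any() else None)
E
python3 go.py
```

```text
clock: 55.75
position: [0.5959, -0.0621, 0.0646]
tcp_rot: [0.999, 0.053, -0.0, -0.0]
contact_force: [0.3, 0.2, 0.6]
finger_gap: 0.0727
clock: 56.38
position: [0.4393, -0.0185, 0.2461]
tcp_rot: [0.999, 0.051, 0.001, 0.0]
contact_force: [1.3, 0.8, 0.2]
finger_gap: 0.0855
clock: 57.0
position: [0.4141, 0.2241, 0.2449]
tcp_rot: [0.998, 0.056, -0.0, -0.0]
contact_force: [0.4, -0.7, -1.1]
finger_gap: 0.0854
blue top (array([606.8,  71. ]), array([81.4, 47.5]), -1.1) rim z 90.5 tilt deg [ 4.2 -0.1] floor z 61.0
blue scene (array([604.9,  70.8]), array([84.3, 50.7]), -2.6) rim z 90.1 tilt deg [2.4 0.5] floor z 61.8
red top (array([600.8, -62.1]), array([80.5, 47.8]), 5.8) rim z 91.4 tilt deg [ 2.3 -0.2] floor z 61.9
red scene (array([600.4, -63.7]), array([83. , 50.4]), 6.4) rim z 90.7 tilt deg [ 1.7 -0.1] floor z 63.9
yellow top (array([ 611.2, -192.7]), array([80.5, 48.9]), 0.3) rim z 90.2 tilt deg [2.1 0. ] floor z 61.4
yellow scene (array([ 611.1, -194.4]), array([83.1, 50.8]), 2.0) rim z 90.2 tilt deg [1.9 0.1] floor z 65.0
green top (array([ 608.4, -318.1]), array([80.4, 49.3]), -2.0) rim z 90.7 tilt deg [2.4 1.8] floor z 61.3
green scene (array([ 606. , -318.4]), array([85.9, 50.1]), -0.5) rim z 90.2 tilt deg [ 2.5 -0.3] floor z 65.9
now [415.3 220.  244.7] psi -84.0 t 57.15 gap 85.6 F [ 0.5 -0.6  0.1]
```

View pics/s8.png

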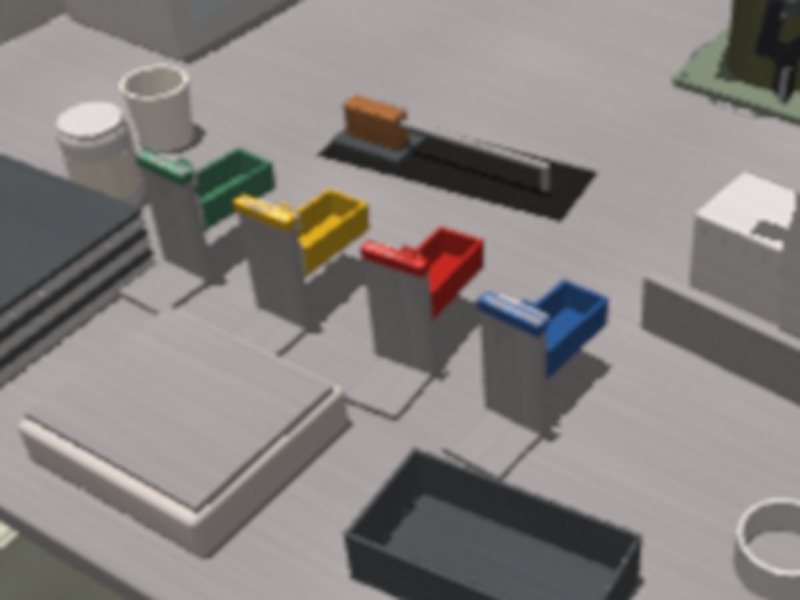

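View pics/t8.png

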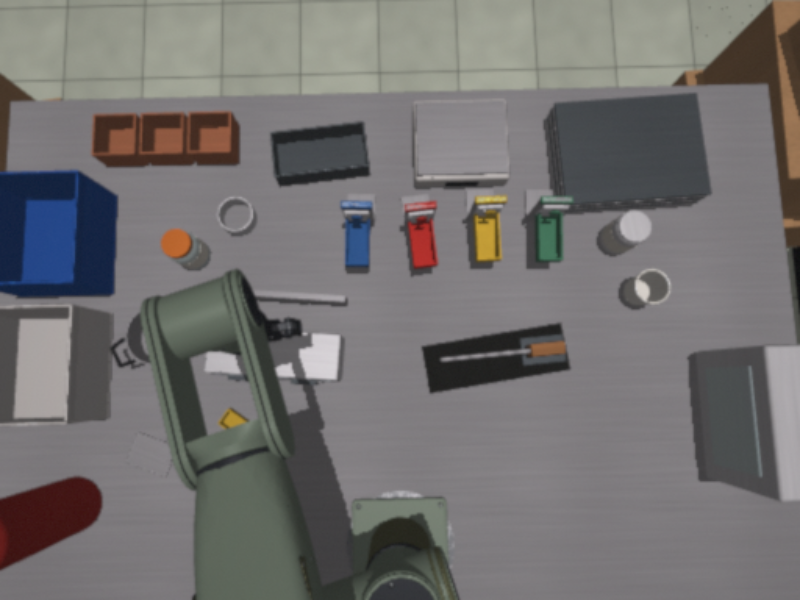

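```bash
python3 -c "
from workcell import *
print(finish_job(), read_state()['clock'])"
```

```text
the job is handed in; nothing more can be done
the job is handed in; nothing more can be done
```

The job is handed in: all four tubs hang on their own-colour brackets and the hook stands on its black mat. It took about 57 s of robot time.

- **Gap:** Both gap tubs were present, yellow near the mouth and red behind it. I drew each one right out along the table with the hook, then set the hook back on the mat. While red was being drawn out, the yellow tub was nudged and turned on the open table. It stayed upright.
- **Hanging:** I hung yellow, blue, green and red in that order. Each time I slid the tub in until the slot end touched the pin, backed off about 2 mm, and lowered it until it seated. The green tub had been knocked aside early on, so I measured it again before picking it up.
- **Last checks:** The two final pictures show every tub on its bracket, with the gripper open and clear of everything.
    - The measured tub floors were 61–66 mm high, roughly as expected for seated tubs.
    - The tubs droop by about 2° at the free end, except blue, which read 4.2° from the top camera and 2.4° from the other.
    - The bystanders in view were not moved. The small yellow look-alike, the saucepan and the wooden-handled utensil were partly or wholly hidden behind the arm, so I did not check those at the end.

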